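# Pin back the sprung belt tensioner of a grain mill drive

### The arm

A 6-joint arm with a two-finger parallel gripper is mounted at the origin on a cart in front of the work surface, level with it; the furniture and walls round the work are solid. World frame = base frame: x ahead of the robot, y to its left, z up, the work surface at z = 0. Lengths are in m, angles in rad, forces in N, time in s.
With the tool pointing down it reaches from about 0.375 to 0.975 m from the base axis. Payload 3.8 kg.
Tool frame: the origin (TCP) lies midway between the tips of the shut fingers; the grasp point (between the pads) lies 19 mm behind it; z points along the fingers, y is the direction in which the jaws open and shut (so a half turn about z gives the same grasp; the last joint's range is limited). The gripper opens to 85 mm and grips with 20 to 120 N. Pads are 22 mm wide; open, the fingers measure 114 mm over their backs; the gripper's body (76 mm by 85 mm) begins 54 mm behind the grasp point. The pads swing forward as they close: fully open they stand 13 mm farther back than shut.
Start: joints at [-1.306, 0.264, 1.604, -0, 1.274, -0.037], TCP at [0.201, -0.644, 0.195] pointing down, gripper open.
Joint ranges: [-2.63, 2.63], [-0.94, 2.18], [0.31, 2.57], [-1.31, 4.45], [0, 2.66], [-2.55, 2.55]. Speed limits (rad/s): [2.57, 2.57, 3.14, 3.14, 3.14, 3.14].

### API

Orientations are given as a rotation vector (axis times angle).
In Python, from workcell import bot gives the robot as it stands.
- The arm moves only by the tool drive_tool, never from a script. Its argument "steps" is a list of rows, each a list of 2 entries, a list of its own where there are three numbers: the shift along the tool's x, y, z in mm, then the turn about the tool's z in degrees. In form: [[[dx, dy, dz], twist], ...]. A call has 1 to 8 rows; each row shifts and turns the commanded pose from where the row before left it, along the tool's axes as they then stand; what a row does not reach is not made up. A row lasts 1/12 s, in which the tool goes at most 41.7 mm and 7.16 degrees, less where a joint would pass 70% of its speed; a pose out of reach is approached as far as the arm can. A call is refused whole if a number of a shift passes 41.7 or a number of a turn 7.16, either way. A call with a gripper value outside its range is refused whole. "jaw" is the opening, from 0 (shut) to 1 (fully open), set as the call begins (left out, the last holds). The fingers move at their own pace and stop on an object; "force" is the grip in N (left out, the last holds). Time passes only in rows, so rows that do not move let the fingers close. It gives the time, the measured TCP pose, the force and the opening at its end, in the units of the state.
- bot.read_state(): the state, without advancing time (a new reading comes with each control period).
- bot.read_camera(name): name is "scene" or "top" or "wrist"; returns the picture (480x640x3 uint8, red, green, blue); there is no depth.
- bot.camera_info(name): a dict with "fx", "fy", "cx", "cy" (pixels), "position" and "attitude" of the camera in the world. Camera axes: x right, y down, z forward; pixel columns grow to the right and rows downward; lengths in m; the calibration is good to about 2 mm. The wrist camera is an equidistant fisheye: a pixel r from the principal point sees the ray r / f radians off the axis. A picture is of the moment at which its call begins: read the wrist's pose just before it. camera_info takes no time and is no camera call; for the wrist camera it gives the pose at the moment of the call.
- bot.finish_job(): hands the job in, once; it reports no verdict.
The state is a dict: "time": time; "q": joint angles; "joint_vel": joint speeds; "joint_torque": joint torques, N m; "tool_pos": TCP position; "tcp_rot": TCP orientation; "wrist_force": force on the tool from outside, world axes, zero at the start; "torque": the same for the moment, N m; "width": opening from 0.0 (shut) to 1.0 (fully open).
Only numpy, scipy, OpenCV 4.12 (cv2) and the standard library are available. Lean on these libraries where they do the work, as an engineer would, in place of code of your own. Each camera call takes 0.05 s, during which the arm holds its last target.

### The job

The grain mill's belt is to be changed: take the red-headed locking pin from its wooden rest, put it through the eye of the yellow sprung arm, and with it swing the arm (with its tension wheel) counter-clockwise against the spring, the pin's foot sliding lightly over the metal plate, until it drops through the eye into the lock hole in the plate. Seat the pin fully home so that it alone holds the arm back, and let go. Press gently all the time, do not wind the arm on to its far stop, and leave the tin and the spotted mug where they are.

Things in the scene. Friction and masses are not known exactly. Their poses are not given: they have to be found in the camera images.
- tensioner: fixed belt drive of the mill: grey base slab 245 x 180 x 12 mm, motor pulley (63 mm high) on its +x half. Origin on the worktop, straight below the pivot of the yellow arm; z up. On its -x half lies the aluminium lock plate, 68 x 160 mm, flat top 30 mm above the worktop, under the whole travel of the eye. It has one hole, 12.5 mm in diameter, 18 mm deep; see pivot for its place
- pivot (a point): point on the vertical pivot axis of the yellow arm, at the height of the arm's upper face (46 mm above the worktop). The lock hole is 80 mm from this axis, but the plate is adjustable: the hole's place round the arc differs each time and is not given. It comes under the eye's centre at some arm angle between 0.53 and 0.87 rad
- tension_arm (a joint): angle of the yellow sprung arm, rad: 0 = at rest against its stop, growing counter-clockwise seen from above; far stop at 1.25. A spring (about 2 N at the eye at rest, 5 N at 0.7 rad) always drives it back to 0. At angle q the eye lies in direction (pi - 0.7 + q) from the tensioner's +x axis, seen from the pivot
- eye (a point): centre of the open eye at the long end of the yellow arm, at its upper face (46 mm above the worktop), 80 mm from the pivot. Eye: round vertical through hole 13 mm in diameter in a ring of 34 mm outer diameter, 12 mm thick; its underside is 4 mm above the lock plate
- pin_grip (a point): grasp point of the locking pin, on its axis, in the red head: 22 x 22 mm square, 37 mm tall, sides along this point's x and y; its top is 15 mm above this point. Below: a red collar, 28 mm in diameter, from 22 to 27 mm below this point, then a steel shank, 10 mm in diameter, 30 mm long (last 5 mm taper to 6 mm), foot 57 mm below this point. Stands upright at the start; z up; 70 g
- pin_foot (a point): centre of the pin's foot end, on its axis. Fully home, the collar lies on the eye's upper face and the foot is 16 mm above the worktop, 14 mm below the top of the lock plate
- pin_rest: wooden rest, fixed, 56 x 56 x 36 mm, with a 12.5 mm vertical through hole in its centre where the pin stands. Origin at the centre of its underside
- tin_1: small closed tin, diameter 75 mm, 66 mm tall, a bystander. Origin at the centre of its underside
- mug_2: spotted mug, 92 mm across, 93 mm tall, a bystander at the right. Origin at the centre of its underside
There are look-alikes about, which are no part of the job. There is more than one size of the part that bears pin_grip; the job needs the larger.

How it is judged:
By the outcome, as a careful person would: the job done as asked, in the order asked, and still so for the second after the job is handed in, with the robot touching nothing.
It also fails if it takes over 67 s, if anything falls off the work surface, if the arm or the gripper's body presses on something with over 40 N, if the wrist force passes 120 N, or if a joint passes its speed limit or range.

## Working session

There is one attempt and no reset: what is moved stays moved. The work goes in short steps, Python scripts to look and compute and a tool call to move; the robot and the scene stay as the last step left them, time stands still between calls to the robot, and variables do not carry over. Pictures are saved under pics/ and viewed, and the job is handed in when it is done.

Besides the shell and the picture viewer there is one more tool, called after "Call:" by a JSON object that holds its "fn" and its "kwargs". drive_tool: Moves the arm, as the interface text tells. Its arguments: {"type":"object","properties":{"steps":{"type":"array","items":{"type":"array"}},"jaw":{"type":"number"},"force":{"type":"number"}},"required":["steps"]}

```bash
ls; mkdir -p pics; python3 - <<'E'
from workcell import bot
import cv2
for n in ["scene","top","wrist"]:
    i=bot.camera_info(n); print(n,i)
    cv2.imwrite(f"pics/{n}0.png",bot.read_camera(n)[:,:,::-1])
print(bot.read_state())
E
```

```text
pics
scene {'fx': 524.4177428866856, 'fy': 524.4177428866856, 'cx': 310.6831207320091, 'cy': 240.16407559232036, 'position': array([-0.24378809,  0.61590631,  0.84708204]), 'attitude': array([-0.95772631,  2.36061193, -1.20671324])}
top {'fx': 455.50610466820734, 'fy': 455.50610466820734, 'cx': 324.7855953567473, 'cy': 232.1754304146845, 'position': array([ 0.28364042, -0.15254346,  1.28000804]), 'attitude': array([-2.14237685,  2.12281617, -0.11992545])}
wrist {'fx': 371.64829954431775, 'fy': 371.64829954431775, 'cx': 324.16890030933, 'cy': 232.46942582731256, 'position': array([ 0.27060585, -0.622562  ,  0.37283136]), 'attitude': array([ 2.33272727, -1.71603508, -0.25714143])}
{'time': 0.15, 'q': array([-1.30589830e+00,  2.64608235e-01,  1.60506376e+00,  1.56282696e-05,
        1.27371215e+00, -3.68743840e-02]), 'joint_vel': array([ 5.71116123e-04, -1.32306500e-03, -4.95947708e-03,  1.56601853e-03,
        2.30570992e-05,  8.89750528e-04]), 'joint_torque': array([-1.86030877e-05, -5.15906525e+01, -3.67960596e+01, -1.10189012e-04,
        8.06737400e-03, -1.67410064e-05]), 'tool_pos': array([ 0.20047197, -0.64387554,  0.19352727]), 'tcp_rot': array([-3.10413844e+00, -4.71951469e-01,  2.96659245e-04]), 'wrist_force': array([0.45962312, 0.30093634, 0.18677366]), 'torque': array([-0.00906077,  0.03132647,  0.00953328]), 'width': 0.9969852390085343}
```

View pics/scene0.png

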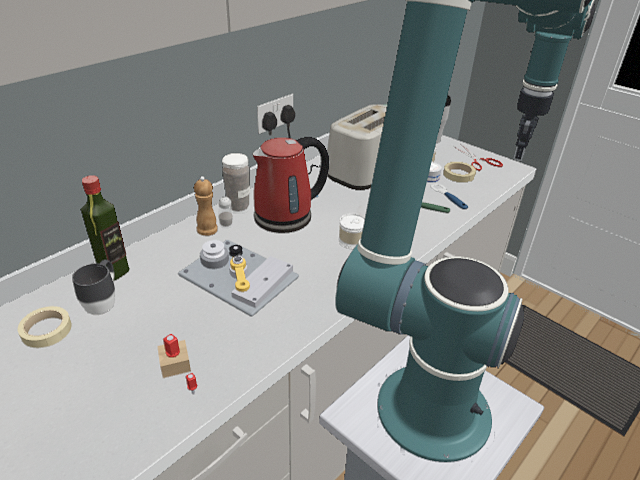

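View pics/top0.png

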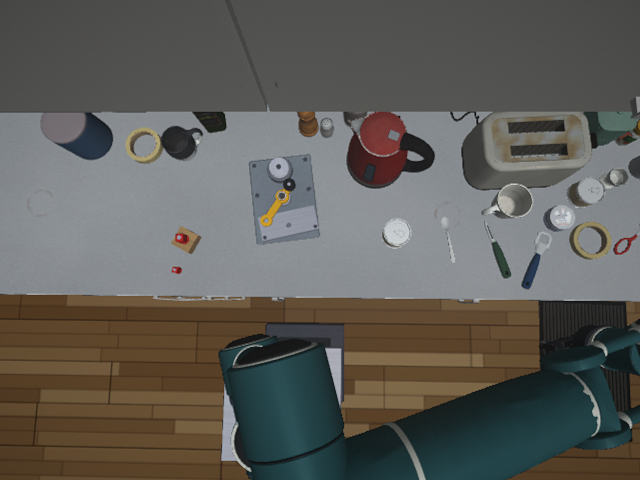

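View pics/wrist0.png

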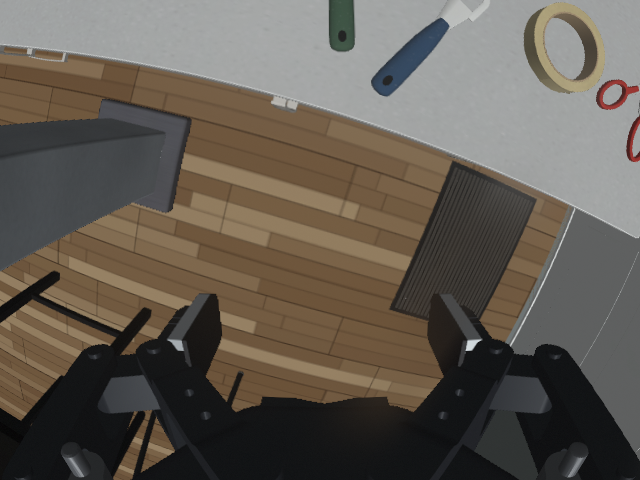

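```bash
cat > h.py <<'E'
import numpy as np, cv2
from scipy.spatial.transform import Rotation as R
from workcell import bot
def ray(info,u,v,wrist=False):
    x=(u-info['cx'])/info['fx'];y=(v-info['cy'])/info['fy']
    if wrist:
        r=np.hypot(x,y); d=np.array([np.sin(r)*x/r,np.sin(r)*y/r,np.cos(r)])
    else: d=np.array([x,y,1.])
    d=R.from_rotvec(info['attitude']).apply(d); return np.array(info['position']),d/np.linalg.norm(d)
def at_z(info,u,v,z,wrist=False):
    p,d=ray(info,u,v,wrist); return p+d*(z-p[2])/d[2]
def proj(info,P,wrist=False):
    c=R.from_rotvec(info['attitude']).inv().apply(np.atleast_2d(P)-info['position'])
    if wrist:
        rr=np.hypot(c[:,0],c[:,1]);th=np.arctan2(rr,c[:,2]);k=th/np.maximum(rr,1e-9)
        return np.c_[info['cx']+info['fx']*k*c[:,0],info['cy']+info['fy']*k*c[:,1]]
    return np.c_[info['cx']+info['fx']*c[:,0]/c[:,2],info['cy']+info['fy']*c[:,1]/c[:,2]]
def crop(src,dst,x0,y0,w,h,s):
    im=cv2.imread(src)[y0:y0+h,x0:x0+w]; cv2.imwrite(dst,cv2.resize(im,None,fx=s,fy=s,interpolation=cv2.INTER_CUBIC))
E
python3 - <<'E'
from h import *
crop("pics/top0.png","pics/c1.png",150,145,180,140,4.4)
crop("pics/scene0.png","pics/c2.png",140,225,170,180,3.3)
E
```

```text
(no output)
```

View pics/c1.png

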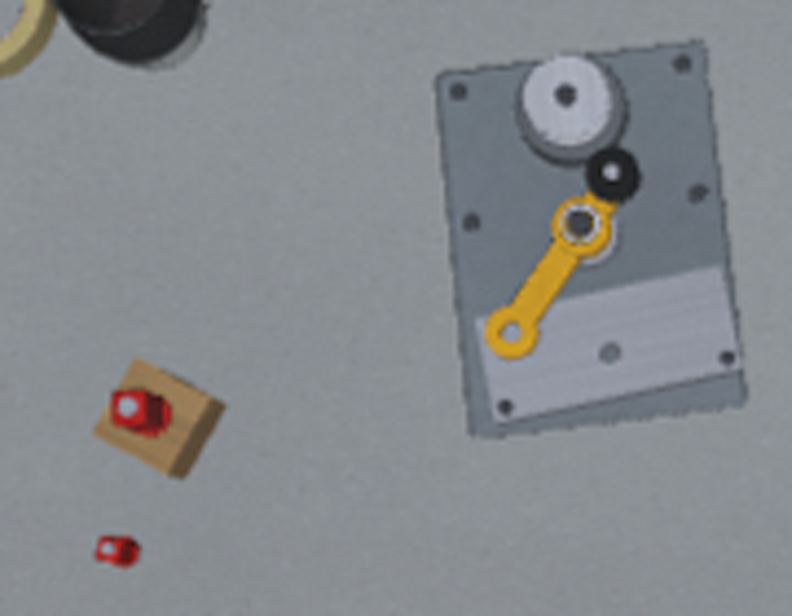

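View pics/c2.png

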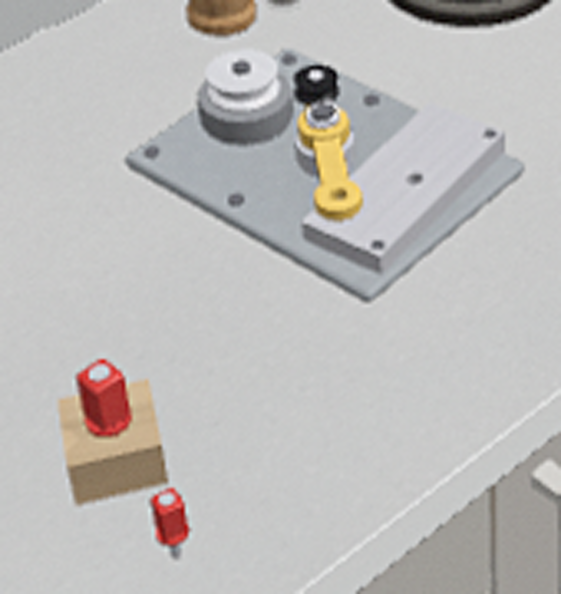

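```bash
python3 - <<'E'
from h import *
T=bot.camera_info("top");S=bot.camera_info("scene")
c=lambda u,v:(150+(u+.5)/4.4-.5,145+(v+.5)/4.4-.5)
s=lambda u,v:(140+(u+.5)/3.3-.5,225+(v+.5)/3.3-.5)
def t(n,p,q,z):
    a=at_z(T,*c(*p),z);print(n,'top',a.round(4),end=' ')
    if q: print('scene',at_z(S,*s(*q),z).round(4),end='')
    print();return a
e=t('eye',(512,332),(339,197),.046)
p=t('pivot',(582,224),(323,118),.046)
h=t('hole',(610,352),(416,178),.030)
t('pintop',(128,408),(99,373),.078)
t('pulley',(566,94),(241,67),.063)
b=[t('corner',*x,.012) for x in [((438,74),(127,160)),((704,42),(288,50)),((746,404),(522,162)),((472,436),(370,297))]]
t('restTL',(137,358),None,.036);t('restTR',(224,405),None,.036);t('restBL',(95,432),None,.036);t('restBottom',(180,478),None,.036)
for i in range(4): print(np.linalg.norm(b[i]-b[(i+1)%4]), np.degrees(np.arctan2(*(b[(i+1)%4]-b[i])[[1,0]])))
print('e-p',np.linalg.norm(e-p),np.degrees(np.arctan2(*(e-p)[[1,0]])),'h-p',np.linalg.norm((h-p)[:2]),np.degrees(np.arctan2(*(h-p)[[1,0]])))
st=bot.read_state();print(st['tool_pos'],R.from_rotvec(st['tcp_rot']).as_matrix().round(3))
E
```

```text
eye top [0.4942 0.0496 0.046 ] scene [0.4924 0.0521 0.046 ]
pivot top [0.5636 0.0073 0.046 ] scene [0.5686 0.0028 0.046 ]
hole top [ 0.4845 -0.0105  0.03  ] scene [ 0.4836 -0.0119  0.03  ]
pintop top [0.4402 0.2787 0.078 ] scene [0.4425 0.2784 0.078 ]
pulley top [0.6433 0.0172 0.063 ] scene [0.6424 0.0195 0.063 ]
corner top [0.6718 0.1092 0.012 ] scene [0.6676 0.1121 0.012 ]
corner top [ 0.6938 -0.0657  0.012 ] scene [ 0.6915 -0.0605  0.012 ]
corner top [ 0.4543 -0.0964  0.012 ] scene [ 0.457  -0.0941  0.012 ]
corner top [0.4323 0.0789 0.012 ] scene [0.4296 0.0805 0.012 ]
restTL top [0.4777 0.2898 0.036 ] 
restTR top [0.448  0.2326 0.036 ] 
restBL top [0.4302 0.314  0.036 ] 
restBottom top [0.4015 0.2582 0.036 ] 
0.1762354195326721 -82.80530390930696
0.24151964920824318 -172.68828205136845
0.176629607050471 97.13593703191763
0.24133802531989826 7.21824438690119
e-p 0.08132899398667472 148.63053850110683 h-p 0.08114994323560044 -167.33830156681228
[ 0.20047197 -0.64387554  0.19352727] [[ 0.955  0.297 -0.   ]
 [ 0.297 -0.955  0.002]
 [ 0.    -0.002 -1.   ]]
```

Call:
{"fn": "drive_tool", "kwargs": {"steps": [[[0,-31,-24],0],[[0,-31,-24],0],[[0,-31,-24],0],[[0,-31,-24],0],[[0,-31,-24],-2.2],[[39,0,0],-4.4],[[39,0,0],-4.4],[[39,0,0],-4.4]]}}

```text
time: 0.82
tool_pos: [0.2618, -0.4489, 0.3157]
tcp_rot: [3.012, 0.885, 0.001]
wrist_force: [0.2, -1.7, 0.6]
width: 1.0
```

Call:
{"fn": "drive_tool", "kwargs": {"steps": [[[39,0,0],-4.4],[[39,0,0],-4.4],[[39,0,0],-4.4],[[39,0,0],-4.4],[[39,0,0],-4.4],[[39,0,0],-4.4],[[39,0,0],-4.4],[[39,0,0],-4.4]]}}

```text
time: 1.48
tool_pos: [0.4674, -0.2189, 0.3142]
tcp_rot: [-2.603, -1.759, 0.0]
wrist_force: [0.3, -0.6, 0.7]
width: 1.0
```

Call:
{"fn": "drive_tool", "kwargs": {"steps": [[[39,0,0],-4.4],[[39,0,0],-4.4],[[39,0,0],-4.4],[[39,0,0],-4.4],[[39,0,0],-4.4],[[39,0,0],-4.4],[[39,0,0],-4.4],[[39,0,0],-4.4]]}}

```text
time: 2.15
tool_pos: [0.5021, 0.0864, 0.3142]
tcp_rot: [-1.949, -2.464, 0.0]
wrist_force: [0.4, 0.5, 0.1]
width: 1.0
```

Call:
{"fn": "drive_tool", "kwargs": {"steps": [[[39,0,0],-4.4],[[39,0,10],-4.4],[[0,0,30],0],[[0,0,40],0],[[0,0,30],0],[[0,0,0],0],[[0,0,0],0]]}}

```text
time: 2.73
tool_pos: [0.48, 0.1593, 0.2027]
tcp_rot: [-1.757, -2.6, 0.006]
wrist_force: [0.2, 0.2, 0.2]
width: 0.998
```

```bash
python3 - <<'E'
from h import *
st=bot.read_state();i=bot.camera_info("wrist")
cv2.imwrite("pics/w1.png",bot.read_camera("wrist")[:,:,::-1])
print(st['time'],st['tool_pos'],st['q'],R.from_rotvec(st['tcp_rot']).as_matrix().round(3),st['wrist_force'])
print(proj(i,[[.4402,.2787,.078]],True))
E
```

```text
2.7333 [0.47999152 0.15928987 0.20271543] [ 2.71168160e-01 -6.09394613e-02  1.94485846e+00  2.00745300e-07
  1.26271381e+00 -1.11141678e-01] [[-0.373  0.928 -0.005]
 [ 0.928  0.373 -0.001]
 [ 0.001 -0.005 -1.   ]] [0.19520946 0.23337877 0.24754433]
[[335.03001888  60.87511532]]
```

View pics/w1.png

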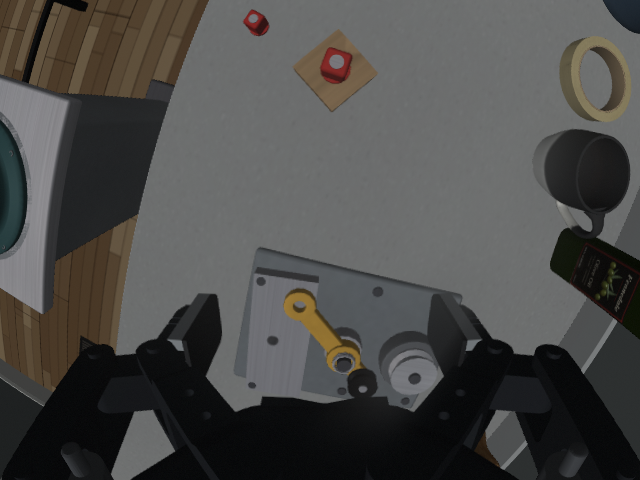

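```bash
python3 - <<'E'
from h import *
crop("pics/w1.png","pics/w1a.png",285,20,100,95,6)
crop("pics/w1.png","pics/w1b.png",230,240,180,160,4.4)
E
```

```text
(no output)
```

View pics/w1a.png

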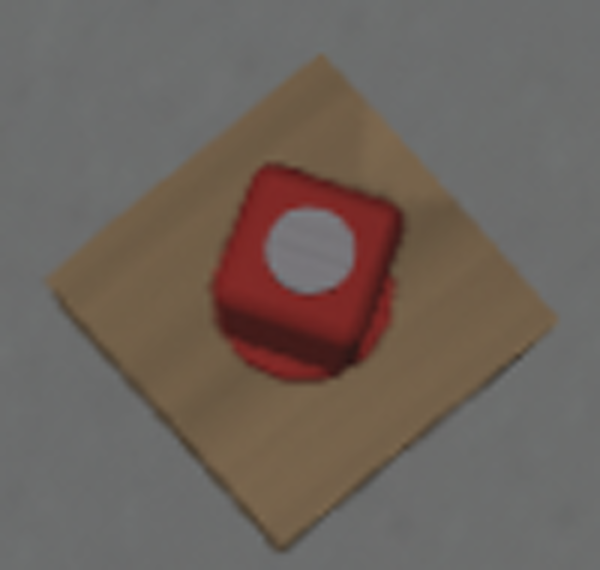

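View pics/w1b.png

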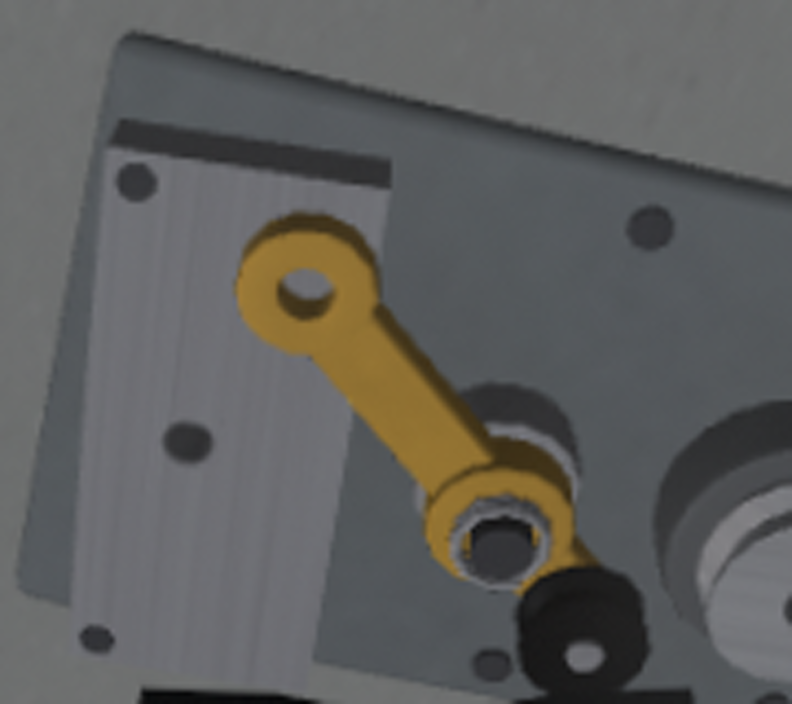

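```bash
python3 - <<'E'
from h import *
i=bot.camera_info("wrist")
a=lambda u,v,z:at_z(i,285+(u+.5)/6-.5,20+(v+.5)/6-.5,z,True)
b=lambda u,v,z:at_z(i,230+(u+.5)/4.4-.5,240+(v+.5)/4.4-.5,z,True)
print('pin',a(310,250,.078))
P=[a(*p,.078) for p in [(264,163),(404,206),(349,348),(214,292)]]
for k in range(4):
    d=P[(k+1)%4]-P[k];print(np.linalg.norm(d),np.degrees(np.arctan2(d[1],d[0])))
print('cen',np.mean(P,0))
r=[a(*p,.036) for p in [(322,55),(556,320),(282,552),(48,283)]];print('rest',np.mean(r,0),[np.linalg.norm(r[k]-r[k-1]) for k in range(4)])
d=r[1]-r[0];print(np.degrees(np.arctan2(d[1],d[0])))
e=b(307,286,.046);h=b(188,442,.03);p=b(500,540,.046)
print('eye',e,'hole',h,'piv',p,np.linalg.norm(e-p),np.linalg.norm((h-p)[:2]))
E
```

```text
pin [0.44376743 0.27974518 0.078     ]
0.019793177585531237 4.562764732282173
0.021520837281936524 -88.34521806537349
0.019772444028482442 178.7977179196923
0.019531150319208053 91.71293447924702
cen [0.44357824 0.27943803 0.078     ]
rest [0.44411053 0.27925487 0.036     ] [np.float64(0.05599581066885), np.float64(0.05554804548055468), np.float64(0.05651589811328445), np.float64(0.055916059548908804)]
-27.616982499529783
eye [0.49731784 0.05197638 0.046     ] hole [ 0.48682966 -0.01149452  0.03      ] piv [0.56819143 0.00081551 0.046     ] 0.0874099536043005 0.08228775375600328
```

Call:
{"fn": "drive_tool", "kwargs": {"steps": [[[0,0,0],6.7],[[0,0,0],6.7],[[0,0,0],6.8],[[30,-8,0],0],[[30,-8,15],0],[[30,-9,15],0],[[30.5,-8,20],0],[[0,0,10],0]]}}

```text
time: 3.45
tool_pos: [0.4457, 0.284, 0.1465]
tcp_rot: [-2.185, -2.256, -0.008]
wrist_force: [-0.8, -0.1, -0.2]
width: 1.002
```

Call:
{"fn": "drive_tool", "kwargs": {"steps": [[[0,0,0],0],[[0,0,0],0]]}}

```text
time: 3.62
tool_pos: [0.4466, 0.2793, 0.1464]
tcp_rot: [2.187, 2.254, 0.003]
wrist_force: [-0.3, -0.2, 0.9]
width: 1.0
```

```bash
python3 - <<'E'
from h import *
st=bot.read_state();i=bot.camera_info("wrist")
cv2.imwrite("pics/w2.png",bot.read_camera("wrist")[:,:,::-1])
M=R.from_rotvec(st['tcp_rot']).as_matrix()
print(st['time'],st['tool_pos'],st['q'][5],M.round(3))
print(proj(i,[[.4435,.279,.078],st['tool_pos'],st['tool_pos']+[0,0,.07]],True))
E
```

```text
3.6167 [0.44657986 0.27934867 0.14642726] 0.48239321101634364 [[-0.03   1.     0.002]
 [ 1.     0.03   0.001]
 [ 0.001  0.002 -1.   ]]
[[320.00990229 231.07711921]
 [324.64646616 267.87662028]
 [325.03669434 342.89130634]]
```

View pics/w2.png

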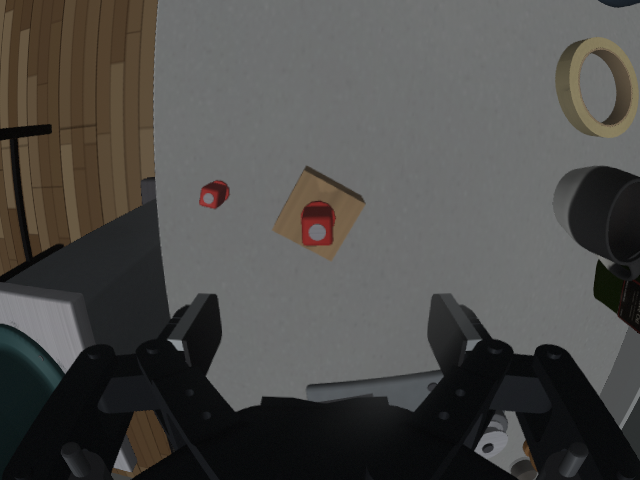

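```bash
python3 - <<'E'
from h import *
crop("pics/w2.png","pics/w2a.png",265,160,110,110,5.4)
E
```

```text
(no output)
```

View pics/w2a.png

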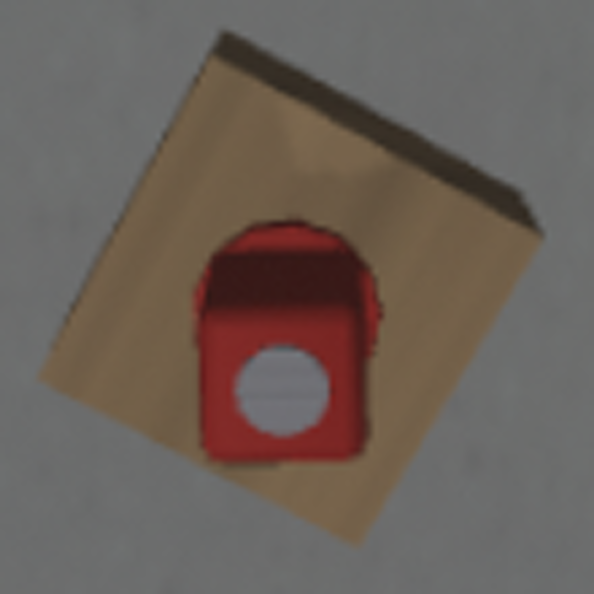

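```bash
python3 - <<'E'
from h import *
st=bot.read_state();i=bot.camera_info("wrist");M=R.from_rotvec(st['tcp_rot']).as_matrix()
p=at_z(i,317.2,232.6,.078,True);print(p, M.T@(p-st['tool_pos'])*1000)
E
```

```text
[0.44215583 0.27756606 0.078     ] [-1.52734152 -5.22514222 68.86440129]
```

Call:
{"fn": "drive_tool", "kwargs": {"steps": [[[-1,-5,0],0],[[0,0,25],0],[[0,0,30],0],[[0,0,30],0],[[0,0,13],0],[[0,0,4],0],[[0,0,0],0],[[0,0,0],0]], "jaw": 0.6}}

```text
time: 4.33
tool_pos: [0.4418, 0.2782, 0.0443]
tcp_rot: [2.189, 2.252, 0.004]
wrist_force: [-0.6, 0.2, -0.1]
width: 0.601
```

```bash
python3 - <<'E'
from h import *
st=bot.read_state()
cv2.imwrite("pics/w3.png",bot.read_camera("wrist")[:,:,::-1])
print(st['time'],st['tool_pos'],st['width'],st['wrist_force'])
E
```

```text
4.3333 [0.44182631 0.27817021 0.0442794 ] 0.6005798005795179 [-0.60391428  0.2178782  -0.08493918]
```

View pics/w3.png

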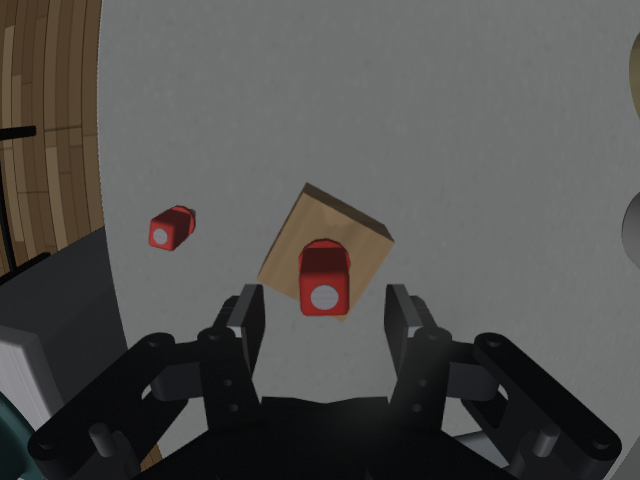

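Call:
{"fn": "drive_tool", "kwargs": {"steps": [[[0,0,0],0],[[0,0,0],0],[[0,0,0],0],[[0,0,0],0],[[0,0,0],0],[[0,0,0],0]], "jaw": 0, "force": 50}}

```text
time: 4.88
tool_pos: [0.4403, 0.2781, 0.0427]
tcp_rot: [2.188, 2.254, 0.0]
wrist_force: [0.5, -0.9, -0.2]
width: -0.001
```

```bash
python3 - <<'E'
from h import *
st=bot.read_state()
cv2.imwrite("pics/w4.png",bot.read_camera("wrist")[:,:,::-1])
cv2.imwrite("pics/s4.png",bot.read_camera("scene")[:,:,::-1])
crop("pics/s4.png","pics/s4a.png",100,260,150,150,4)
print(st)
E
```

```text
{'time': 4.8833, 'q': array([ 5.15487350e-01,  1.21660276e-01,  2.07520964e+00, -1.06745831e-05,
        9.44562318e-01,  4.85791068e-01]), 'joint_vel': array([-1.57003490e-03,  1.41362886e-03,  1.35022960e-03,  8.29912057e-05,
       -1.51120882e-04,  2.96683928e-04]), 'joint_torque': array([-9.47428343e-03, -3.80931008e+01, -3.12092149e+01, -5.62340847e-04,
       -3.57750323e-03, -2.55854798e-05]), 'tool_pos': array([0.44031893, 0.27809334, 0.04270625]), 'tcp_rot': array([2.18816930e+00, 2.25414820e+00, 2.38020026e-04]), 'wrist_force': array([ 0.51069215, -0.85127639, -0.18238548]), 'torque': array([-0.02376665, -0.02543161, -0.02681925]), 'width': -0.0007570916292562024}
```

View pics/w4.png

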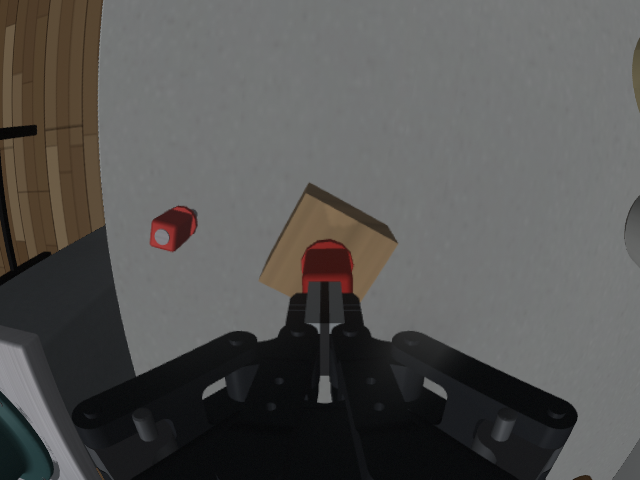

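View pics/s4a.png

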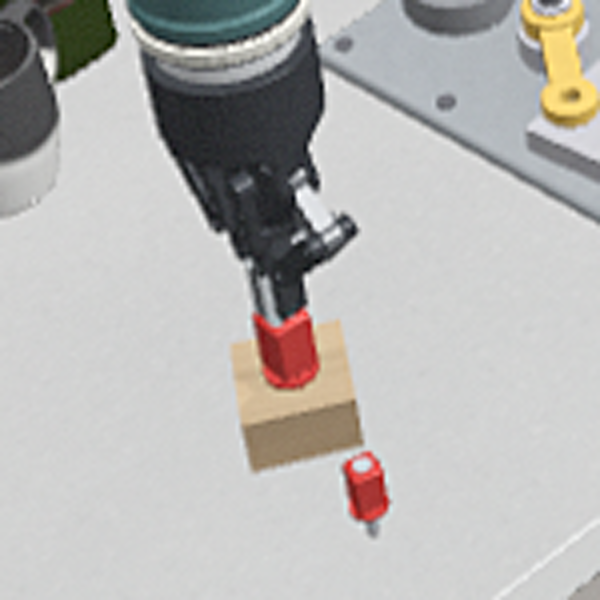

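```bash
python3 - <<'E'
from h import *
st=bot.read_state();i=bot.camera_info("wrist");S=bot.camera_info("scene");t=st['tool_pos']
M=R.from_rotvec(st['tcp_rot']).as_matrix();print(M.round(3))
P=[t,[*t[:2],.063],[*t[:2],.078],[*t[:2],.1]]
print(proj(i,P,True)); s=proj(S,P);print(s,(s-[100,260]+.5)*4-.5)
crop("pics/w4.png","pics/w4a.png",240,190,170,140,4.5)
E
```

```text
[[-0.03  1.   -0.  ]
 [ 1.    0.03 -0.  ]
 [-0.   -0.   -1.  ]]
[[324.69507005 267.9180594 ]
 [324.68760587 284.31414239]
 [324.68045135 298.74669499]
 [324.66613893 324.80487092]]
[[172.96003632 350.48466527]
 [171.54074474 343.44757287]
 [170.47815131 338.17905146]
 [168.88615044 330.28563662]] [[293.34014529 363.43866109]
 [287.66297895 335.29029148]
 [283.41260525 314.21620583]
 [277.04460176 282.6425465 ]]
```

View pics/w4a.png

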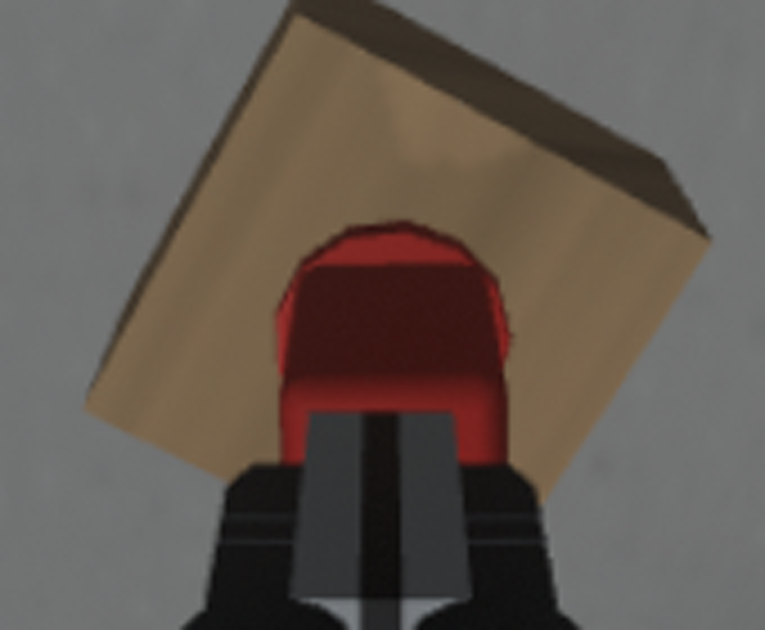

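```bash
python3 - <<'E'
from h import *
st=bot.read_state();i=bot.camera_info("wrist");t=st['tool_pos']
M=R.from_rotvec(st['tcp_rot']).as_matrix()
print('cam in tool',M.T@(i['position']-t)*1000)
print((M.T@R.from_rotvec(i['attitude']).as_matrix()).round(3))
def pr(*p): return proj(i,t+M@(np.array(p)/1000),True)[0].round(1)
for x in (11,-11):
  for z in (0,-13,-20,-30,-40): print(x,z,'shut',pr(x,0,z),'open',pr(x,42.5,z-13))
crop("pics/w2.png","pics/w2b.png",130,270,380,190,2.1)
E
```

```text
cam in tool [ 7.31612715e+01 -3.05387052e-02 -1.79448789e+02]
[[ 0.    -0.958 -0.288]
 [ 1.     0.    -0.001]
 [ 0.001 -0.288  0.958]]
11 0 shut [324.7 248. ] open [412.  256.5]
11 -13 shut [324.7 256.9] open [418.2 266.4]
11 -20 shut [324.7 262.2] open [421.9 272.3]
11 -30 shut [324.7 270.5] open [427.7 281.7]
11 -40 shut [324.7 279.9] open [434.1 292.1]
-11 0 shut [324.7 287. ] open [408.4 297. ]
-11 -13 shut [324.7 298. ] open [413.9 309. ]
-11 -20 shut [324.7 304.5] open [417.1 316.2]
-11 -30 shut [324.7 314.7] open [422.1 327.3]
-11 -40 shut [324.7 325.9] open [427.5 339.6]
```

View pics/w2b.png

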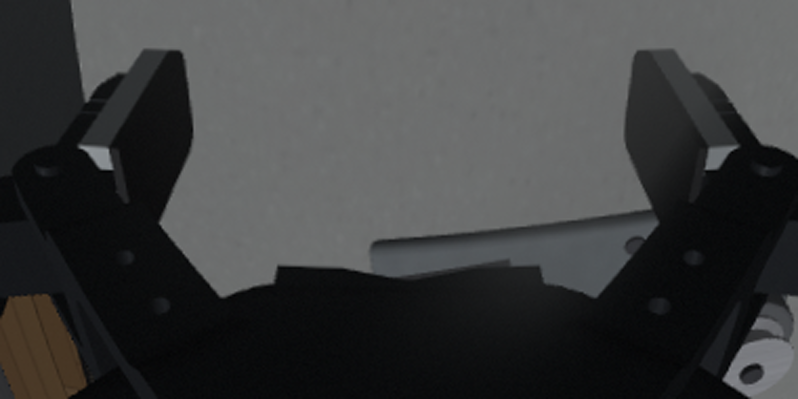

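The fingers shut above the pin: their tips lie about 40 mm behind the reported TCP in both the wrist and the scene view. I'll reopen the jaws and go lower in steps, checking by image.

Call:
{"fn": "drive_tool", "kwargs": {"steps": [[[0,0,0],0],[[0,0,0],0],[[0,0,0],0],[[0,0,0],0],[[0,0,8],0],[[0,0,8],0],[[0,0,0],0],[[0,0,0],0]], "jaw": 0.6}}

```text
time: 5.65
tool_pos: [0.4392, 0.2774, 0.0253]
tcp_rot: [-2.188, -2.254, 0.004]
wrist_force: [0.2, -0.0, 0.2]
width: 0.597
```

Call:
{"fn": "drive_tool", "kwargs": {"steps": [[[0,0,8],0],[[0,0,6],0],[[0,0,0],0],[[0,0,0],0]]}}

```text
time: 5.98
tool_pos: [0.4397, 0.2777, 0.0118]
tcp_rot: [-2.188, -2.254, 0.002]
wrist_force: [0.1, -0.1, -0.8]
width: 0.598
```

```bash
python3 - <<'E'
from h import *
st=bot.read_state()
cv2.imwrite("pics/w5.png",bot.read_camera("wrist")[:,:,::-1])
cv2.imwrite("pics/s5.png",bot.read_camera("scene")[:,:,::-1])
crop("pics/s5.png","pics/s5a.png",100,260,150,150,4)
crop("pics/w5.png","pics/w5a.png",210,190,230,180,3.4)
print(st['tool_pos'],st['wrist_force'],st['width'],st['time'])
E
```

```text
[0.43966271 0.27766388 0.01179249] [ 0.06237245 -0.05903398 -0.84046183] 0.5976727840848174 5.9833
```

View pics/w5a.png

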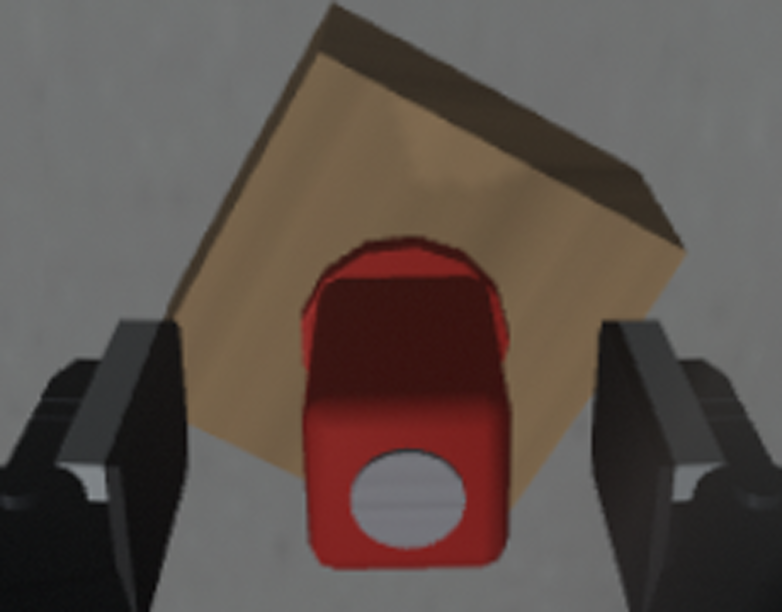

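View pics/s5a.png

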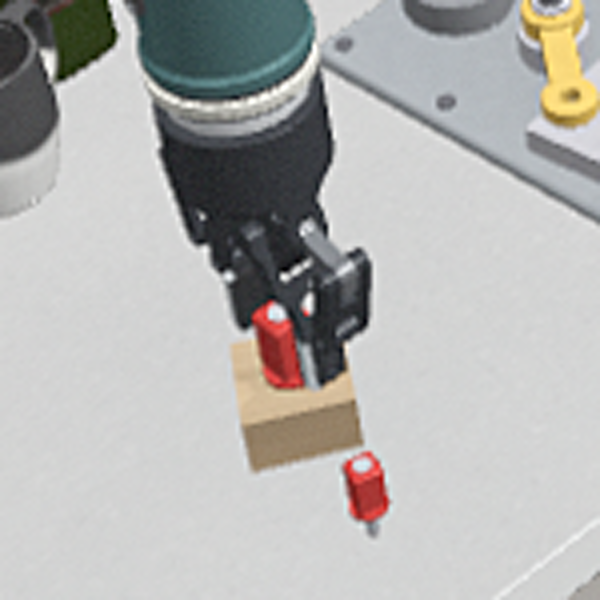

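Call:
{"fn": "drive_tool", "kwargs": {"steps": [[[0,2,2],0],[[0,0,2],0],[[0,0,0],0],[[0,0,0],0]]}}

```text
time: 6.42
tool_pos: [0.4423, 0.278, 0.0085]
tcp_rot: [-2.188, -2.254, 0.0]
wrist_force: [-0.0, 1.0, 0.0]
width: 0.6
```

Call:
{"fn": "drive_tool", "kwargs": {"steps": [[[0,0,0],0],[[0,0,0],0],[[0,0,0],0],[[0,0,0],0],[[0,0,0],0],[[0,0,0],0]], "jaw": 0, "force": 50}}

```text
time: 6.92
tool_pos: [0.4426, 0.2782, 0.0088]
tcp_rot: [2.188, 2.254, 0.001]
wrist_force: [0.3, 0.7, 2.0]
width: 0.249
```

```bash
python3 - <<'E'
from h import *
st=bot.read_state()
cv2.imwrite("pics/w6.png",bot.read_camera("wrist")[:,:,::-1])
crop("pics/w6.png","pics/w6a.png",210,190,230,180,3.4)
print(st['tool_pos'],st['wrist_force'],st['width'],st['time'])
E
```

```text
[0.44256776 0.27823106 0.00881589] [0.26488383 0.68119765 2.01819674] 0.24896167389249094 6.9167
```

View pics/w6a.png

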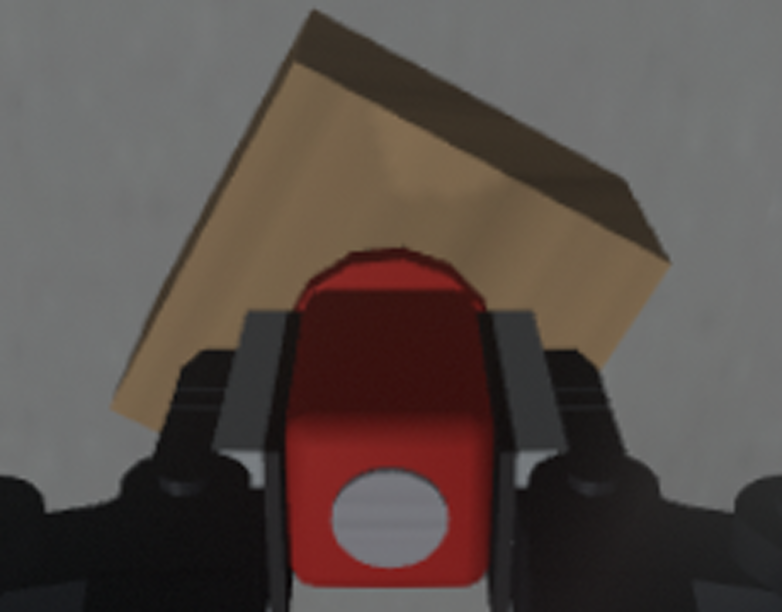

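Call:
{"fn": "drive_tool", "kwargs": {"steps": [[[0,0,-10],0],[[0,0,-20],0],[[0,0,-25],0],[[0,0,-25],0],[[-20,5,0],0],[[-35,8,0],0],[[-35,8,0],0],[[-35,8,0],0]]}}

```text
time: 7.63
tool_pos: [0.475, 0.153, 0.0894]
tcp_rot: [2.186, 2.256, 0.001]
wrist_force: [0.6, -0.0, -1.2]
width: 0.25
```

```bash
python3 - <<'E'
from h import *
st=bot.read_state();i=bot.camera_info("wrist")
cv2.imwrite("pics/w7.png",bot.read_camera("wrist")[:,:,::-1])
print(st['tool_pos'],st['wrist_force'],st['width'],st['time'])
print(proj(i,[[.495,.051,.046]],True))
E
```

```text
[0.47500214 0.15298618 0.08942475] [ 0.5540097  -0.01101736 -1.21901061] 0.2499465036965185 7.6333
[[347.09044903 372.02202371]]
```

View pics/w7.png

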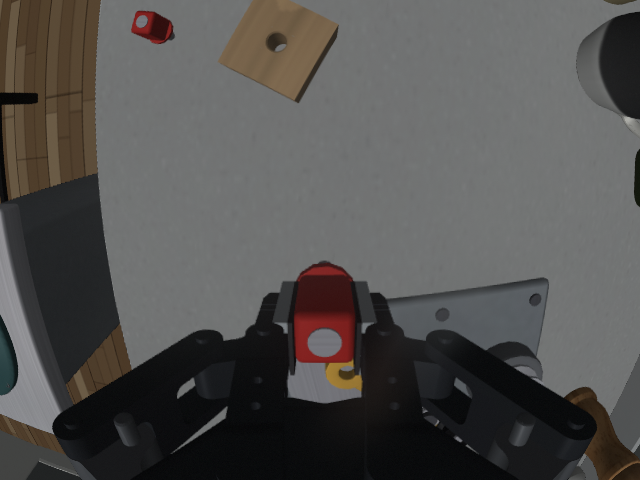

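Call:
{"fn": "drive_tool", "kwargs": {"steps": [[[-38,1,0],0],[[-38,1,0],0],[[-38,1,0],0],[[-38,2,0],0],[[0,0,0],0],[[0,0,0],0]]}}

```text
time: 8.18
tool_pos: [0.4844, 0.0005, 0.089]
tcp_rot: [-2.194, -2.249, -0.0]
wrist_force: [-0.4, -0.4, -0.8]
width: 0.252
```

```bash
python3 - <<'E'
from h import *
st=bot.read_state();i=bot.camera_info("wrist")
cv2.imwrite("pics/w8.png",bot.read_camera("wrist")[:,:,::-1])
crop("pics/w8.png","pics/w8a.png",220,190,220,200,3)
print(st['tool_pos'],st['wrist_force'],st['width'],st['time'])
print(proj(i,[[.495,.051,.046]],True))
E
```

```text
[4.84416018e-01 4.65746452e-04 8.89686297e-02] [-0.38475319 -0.38715249 -0.75724959] 0.25221572614243987 8.1833
[[344.50213009 162.27728228]]
```

View pics/w8.png

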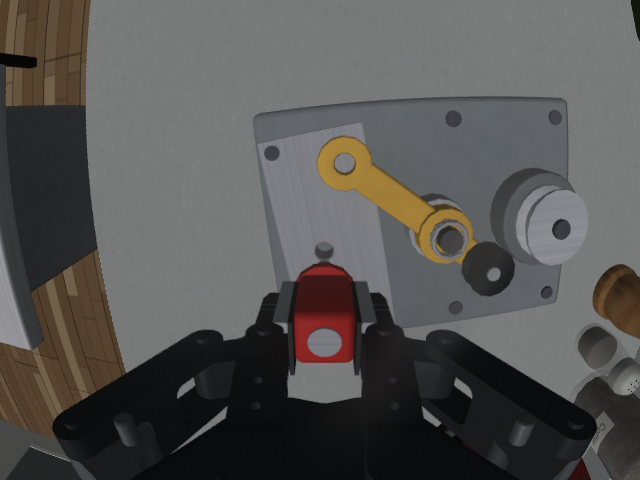

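View pics/w8a.png

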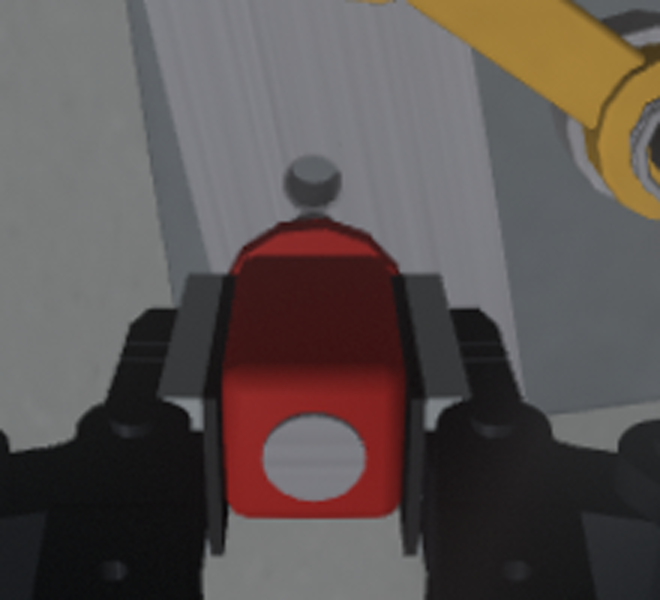

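```bash
python3 - <<'E'
from h import *
crop("pics/w8.png","pics/w8b.png",300,120,100,100,6)
i=bot.camera_info("wrist");st=bot.read_state();t=st['tool_pos']
e=at_z(i,344.5,163,.046,True);h=at_z(i,324,250,.030,True);p=at_z(i,324.6,342.7,t[2]+.0692,True)
f=at_z(i,324.6,260,t[2]-.003,True)
print('eye',e,'hole',h,'pintop',p,'tcp',t)
d=h-e;print(d,np.linalg.norm(d[:2]))
# chord 2*80*sin(a/2)
print('q',2*np.arcsin(np.linalg.norm(d[:2])/.16))
E
```

```text
eye [0.49478188 0.05189333 0.046     ] hole [ 0.48411367 -0.00906101  0.03      ] pintop [0.48430496 0.00132385 0.1580348 ] tcp [0.48428765 0.00177377 0.0888348 ]
[-0.01066821 -0.06095433 -0.016     ] 0.06188086462666938
q 0.7942211937001784
```

View pics/w8b.png

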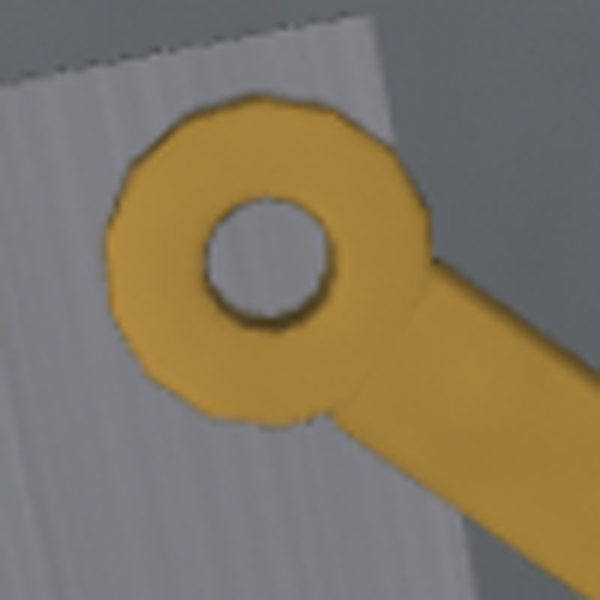

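Call:
{"fn": "drive_tool", "kwargs": {"steps": [[[25,6,0],0],[[25,6,0],0],[[0,0,10],0],[[0,0,10],0],[[0,0,8],0],[[0,0,0],0],[[0,0,0],0]]}}

```text
time: 8.82
tool_pos: [0.4935, 0.0524, 0.0593]
tcp_rot: [-2.187, -2.253, 0.004]
wrist_force: [0.2, -0.5, -0.4]
width: 0.254
```

```bash
cat > look.py <<'E'
import sys
from h import *
n=sys.argv[1]
st=bot.read_state();i=bot.camera_info("wrist")
cv2.imwrite(f"pics/w{n}.png",bot.read_camera("wrist")[:,:,::-1])
cv2.imwrite(f"pics/s{n}.png",bot.read_camera("scene")[:,:,::-1])
crop(f"pics/w{n}.png",f"pics/w{n}a.png",240,190,180,150,4.4)
crop(f"pics/s{n}.png",f"pics/s{n}a.png",185,210,120,110,5.4)
print(st['tool_pos'].round(4),st['wrist_force'].round(1),st['width'].round(3),st['time'])
E
python3 look.py 9
```

```text
Traceback (most recent call last):
  File "look.py", line 9, in <module>
    print(st['tool_pos'].round(4),st['wrist_force'].round(1),st['width'].round(3),st['time'])
                                                             ^^^^^^^^^^^^^^^^^
AttributeError: 'float' object has no attribute 'round'
```

View pics/w9a.png

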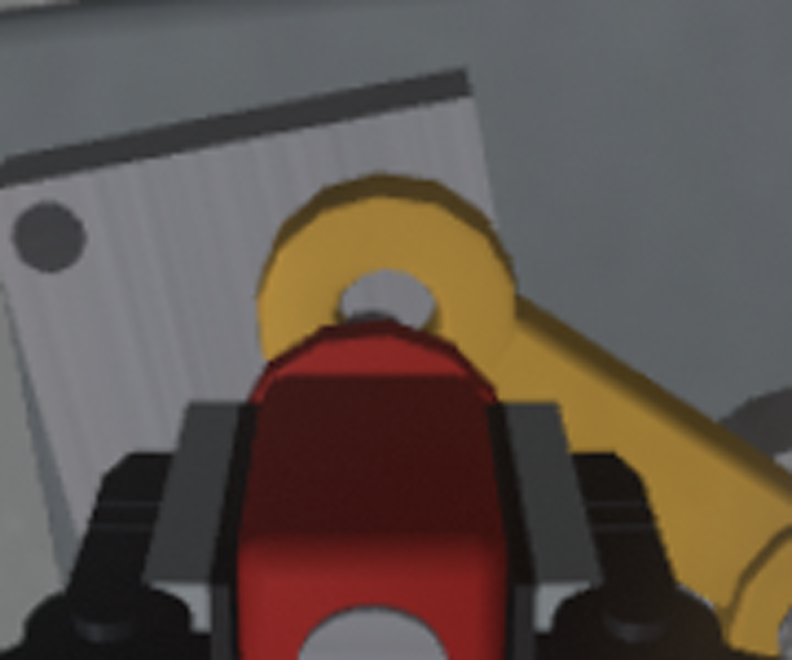

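View pics/s9a.png

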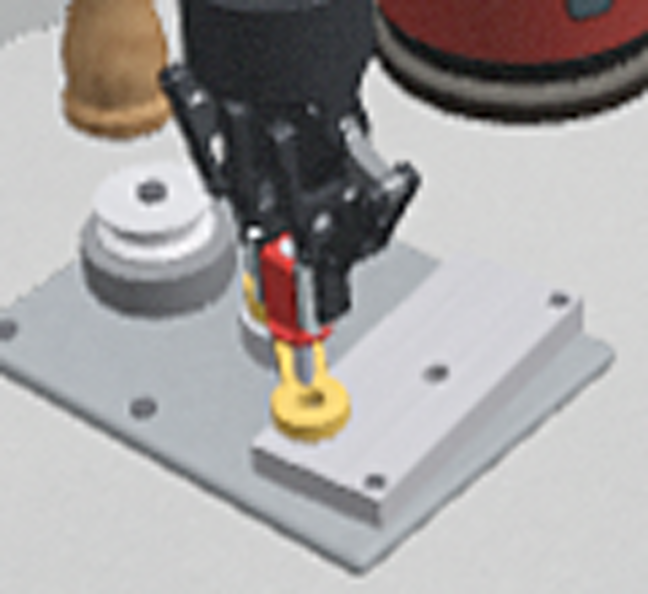

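```bash
sed -i "s/st\['width'\].round(3)/round(st['width'],3)/" look.py; python3 - <<'E'
from h import *
S=bot.camera_info("scene")
c=lambda p:((p-[185,210]+.5)*5.4-.5).round(1)
e=np.array([.4938,.0518,.046])
P=[e,e+[0,0,.0103],e+[.005,0,.0103],e+[0,.005,.0103],e+[0,0,.04]]
print(c(proj(S,P)))
crop("pics/s9.png","pics/s9b.png",225,255,40,40,15)
E
```

```text
[[310.4 401.8]
 [309.  383.5]
 [301.4 378.1]
 [299.9 389. ]
 [304.7 329.7]]
```

View pics/s9b.png

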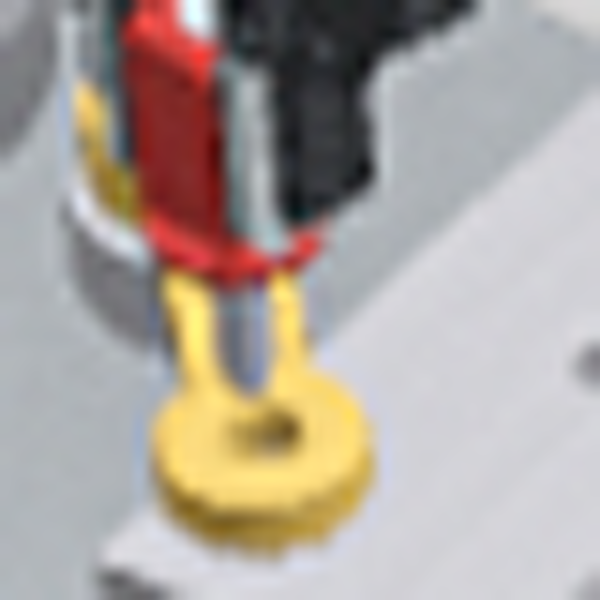

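Call:
{"fn": "drive_tool", "kwargs": {"steps": [[[0,0.7,4],0],[[0,0,3],0],[[0,0,2],0],[[0,0,2],0],[[0,0,2],0],[[0,0,0],0]]}}

```text
time: 9.42
tool_pos: [0.4953, 0.0525, 0.0471]
tcp_rot: [-2.188, -2.253, 0.001]
wrist_force: [0.1, -0.6, -0.5]
width: 0.252
```

Call:
{"fn": "drive_tool", "kwargs": {"steps": [[[0,0,2],0],[[0,0,2],0],[[0,0,2],0],[[0,0,2],0],[[0,0,0],0]]}}

```text
time: 9.83
tool_pos: [0.4958, 0.0519, 0.0393]
tcp_rot: [2.187, 2.254, -0.001]
wrist_force: [-0.5, -4.6, -1.0]
width: 0.25
```

```bash
python3 look.py 10; python3 -c "
from h import *
crop('pics/s10.png','pics/s10b.png',225,255,40,40,15)"
```

```text
[0.4958 0.0519 0.0393] [-0.5 -4.6 -1. ] 0.25 9.8333
```

View pics/w10a.png

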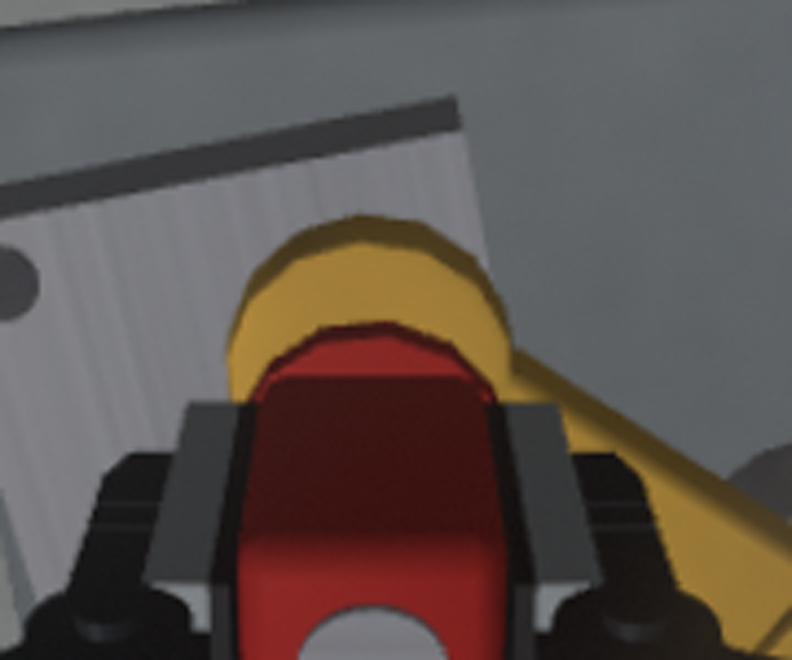

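View pics/s10b.png

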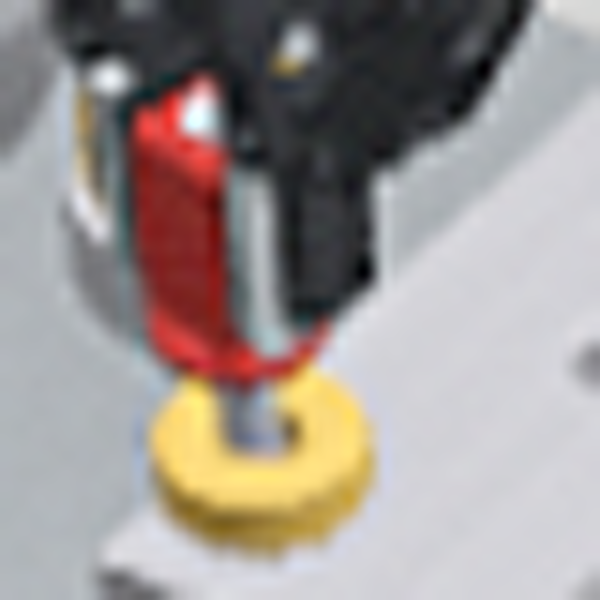

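Call:
{"fn": "drive_tool", "kwargs": {"steps": [[[-1.3,-0.3,0],0],[[0,0,0],0],[[0,0,2],0],[[0,0,0],0]]}}

```text
time: 10.27
tool_pos: [0.4955, 0.0515, 0.0374]
tcp_rot: [-2.188, -2.254, -0.001]
wrist_force: [0.9, -0.9, -0.2]
width: 0.249
```

Call:
{"fn": "drive_tool", "kwargs": {"steps": [[[0,0,1],0],[[0,0,1],0],[[0,0,0],0]]}}

```text
time: 10.52
tool_pos: [0.4954, 0.0514, 0.0354]
tcp_rot: [-2.188, -2.254, -0.0]
wrist_force: [0.6, -1.2, -1.3]
width: 0.251
```

Call:
{"fn": "drive_tool", "kwargs": {"steps": [[[0,0,0.7],0],[[0,0,0],0],[[0,0,0],0]]}}

```text
time: 10.77
tool_pos: [0.4954, 0.0514, 0.0348]
tcp_rot: [-2.188, -2.254, -0.0]
wrist_force: [1.1, -0.7, -1.6]
width: 0.253
```

Call:
{"fn": "drive_tool", "kwargs": {"steps": [[[0,0,0.7],0],[[0,0,0],0],[[0,0,0],0]]}}

```text
time: 11.02
tool_pos: [0.4952, 0.0513, 0.034]
tcp_rot: [-2.188, -2.254, 0.0]
wrist_force: [0.1, -0.8, -0.9]
width: 0.254
```

Call:
{"fn": "drive_tool", "kwargs": {"steps": [[[0,0,0.5],0],[[0,0,0],0],[[0,0,0],0]]}}

```text
time: 11.27
tool_pos: [0.4953, 0.0513, 0.0336]
tcp_rot: [-2.188, -2.254, 0.0]
wrist_force: [0.5, 0.4, -1.8]
width: 0.248
```

Call:
{"fn": "drive_tool", "kwargs": {"steps": [[[0,0,0.5],0],[[0,0,0],0],[[0,0,0],0]]}}

```text
time: 11.52
tool_pos: [0.4953, 0.0513, 0.0331]
tcp_rot: [-2.188, -2.254, 0.0]
wrist_force: [-0.2, -0.0, -1.2]
width: 0.252
```

Call:
{"fn": "drive_tool", "kwargs": {"steps": [[[0,0,0.5],0],[[0,0,0],0],[[0,0,0],0]]}}

```text
time: 11.77
tool_pos: [0.4955, 0.0513, 0.0328]
tcp_rot: [2.188, 2.254, 0.0]
wrist_force: [-0.5, -0.5, 0.3]
width: 0.25
```

Call:
{"fn": "drive_tool", "kwargs": {"steps": [[[0,0,0.5],0],[[0,0,0],0],[[0,0,0],0]]}}

```text
time: 12.02
tool_pos: [0.4956, 0.0513, 0.0326]
tcp_rot: [2.188, 2.254, 0.0]
wrist_force: [-1.3, -0.1, 4.1]
width: 0.251
```

```bash
python3 - <<'E'
import numpy as np
pv=np.array([.5626,.0078]);th=np.radians(147.1+np.linspace(0,45.5,26))
P=pv+.08*np.c_[np.cos(th),np.sin(th)]
y=np.radians(91.7);tx=np.array([np.cos(y),np.sin(y)]);ty=np.array([np.sin(y),-np.cos(y)])
D=np.diff(P,axis=0)*1000
for k,d in enumerate(D): print(k,(d@tx).round(1),(d@ty).round(1),P[k+1].round(4))
E
```

```text
0 -2.1 -1.4 [0.4941 0.0491]
1 -2.2 -1.3 [0.4928 0.0469]
2 -2.2 -1.3 [0.4916 0.0447]
3 -2.2 -1.2 [0.4905 0.0424]
4 -2.3 -1.1 [0.4894 0.0401]
5 -2.3 -1.1 [0.4884 0.0377]
6 -2.3 -1.0 [0.4875 0.0354]
7 -2.4 -0.9 [0.4867 0.033 ]
8 -2.4 -0.8 [0.4859 0.0305]
9 -2.4 -0.8 [0.4852 0.0281]
10 -2.4 -0.7 [0.4846 0.0256]
11 -2.5 -0.6 [0.4841 0.0231]
12 -2.5 -0.5 [0.4836 0.0206]
13 -2.5 -0.4 [0.4833 0.0181]
14 -2.5 -0.4 [0.483  0.0156]
15 -2.5 -0.3 [0.4828 0.0131]
16 -2.5 -0.2 [0.4826 0.0105]
17 -2.5 -0.1 [0.4826 0.008 ]
18 -2.5 -0.0 [0.4826 0.0055]
19 -2.5 0.0 [0.4827 0.0029]
20 -2.5 0.1 [4.829e-01 4.000e-04]
21 -2.5 0.2 [ 0.4832 -0.0021]
22 -2.5 0.3 [ 0.4836 -0.0047]
23 -2.5 0.4 [ 0.484  -0.0072]
24 -2.5 0.4 [ 0.4845 -0.0097]
```

Call:
{"fn": "drive_tool", "kwargs": {"steps": [[[0,0,-0.3],0],[[0,0,0],0]]}}

```text
time: 12.18
tool_pos: [0.4956, 0.0513, 0.0326]
tcp_rot: [2.188, 2.254, 0.0]
wrist_force: [-1.1, 0.8, 3.9]
width: 0.255
```

Call:
{"fn": "drive_tool", "kwargs": {"steps": [[[0,0,-0.2],0],[[-2.1,-1.4,0],0],[[-2.2,-1.3,0],0],[[-2.2,-1.3,0],0],[[-2.2,-1.2,0],0],[[0,0,0],0]]}}

```text
time: 12.68
tool_pos: [0.491, 0.0421, 0.0328]
tcp_rot: [2.188, 2.253, 0.001]
wrist_force: [3.0, 2.3, -0.4]
width: 0.247
```

Call:
{"fn": "drive_tool", "kwargs": {"steps": [[[-2.5,-0.6,0.1],0],[[-2.3,-1.1,0],0],[[-2.3,-1.0,0],0],[[-2.4,-0.9,0],0],[[0,0,0],0]]}}

```text
time: 13.1
tool_pos: [0.4875, 0.0323, 0.0327]
tcp_rot: [2.188, 2.253, 0.001]
wrist_force: [2.6, 2.2, -0.0]
width: 0.248
```

Call:
{"fn": "drive_tool", "kwargs": {"steps": [[[-2.5,-0.3,0.1],0],[[-2.4,-0.8,0],0],[[-2.4,-0.7,0],0],[[-2.5,-0.6,0],0],[[0,0,0],0]]}}

```text
time: 13.52
tool_pos: [0.4851, 0.0229, 0.0327]
tcp_rot: [-2.189, -2.253, -0.001]
wrist_force: [1.9, 3.6, 1.4]
width: 0.251
```

```bash
python3 look.py 11
```

```text
[0.4851 0.0229 0.0327] [1.9 3.6 1.4] 0.251 13.5167
```

View pics/w11a.png

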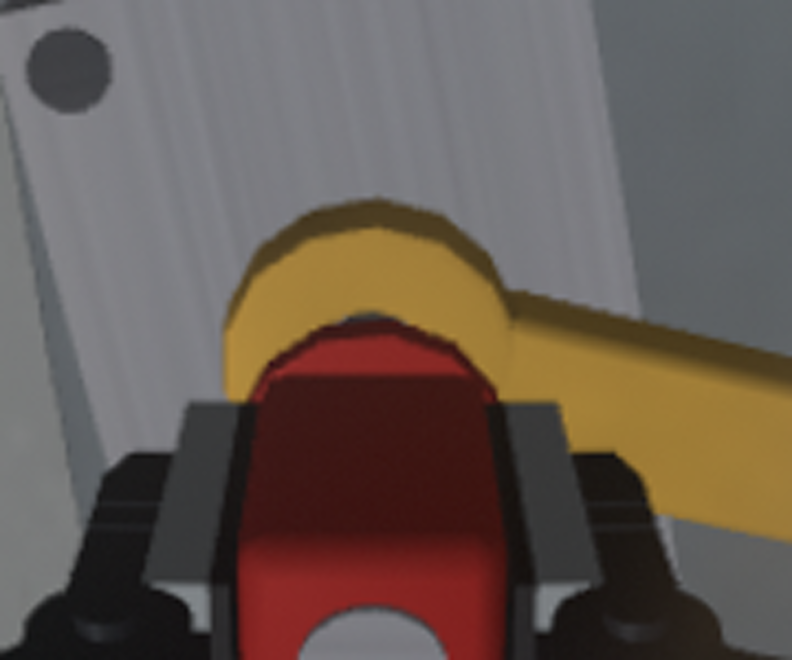

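View pics/s11a.png

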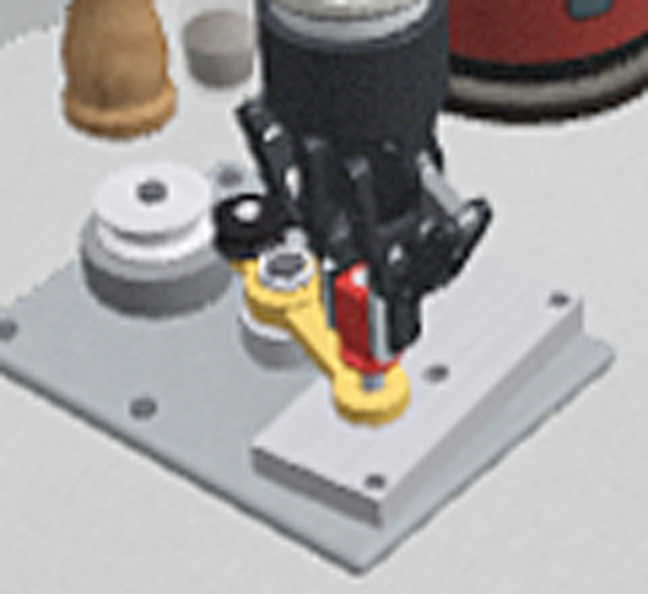

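Call:
{"fn": "drive_tool", "kwargs": {"steps": [[[-2.5,-0.3,0],0],[[-2.5,-0.4,0],0],[[-2.5,-0.4,0],0],[[-2.5,-0.3,0],0],[[0,0,0],0]]}}

```text
time: 14.03
tool_pos: [0.4837, 0.0134, 0.0326]
tcp_rot: [-2.188, -2.253, -0.001]
wrist_force: [1.5, 5.5, 3.2]
width: 0.252
```

Call:
{"fn": "drive_tool", "kwargs": {"steps": [[[-2.5,-0.2,0],0],[[-2.5,-0.1,0],0],[[-2.5,0,0],0],[[0,0,0],0]]}}

```text
time: 14.37
tool_pos: [0.4834, 0.0062, 0.0327]
tcp_rot: [-2.188, -2.252, -0.001]
wrist_force: [0.8, 7.4, 3.3]
width: 0.25
```

Call:
{"fn": "drive_tool", "kwargs": {"steps": [[[-2.5,0,-0.1],0],[[-2.5,0.1,0],0],[[-2.0,0.1,0],0],[[0,0,0],0]]}}

```text
time: 14.7
tool_pos: [0.4836, -0.0006, 0.0326]
tcp_rot: [-2.188, -2.251, -0.001]
wrist_force: [0.9, 7.3, 4.4]
width: 0.249
```

```bash
python3 look.py 12
```

```text
[ 0.4836 -0.0006  0.0326] [0.9 7.3 4.4] 0.249 14.7
```

View pics/w12a.png

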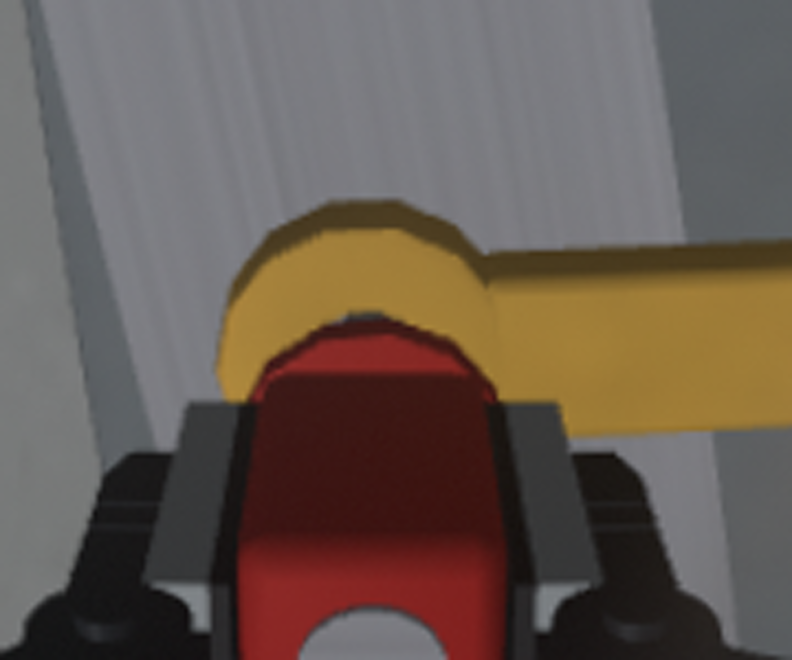

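View pics/s12a.png

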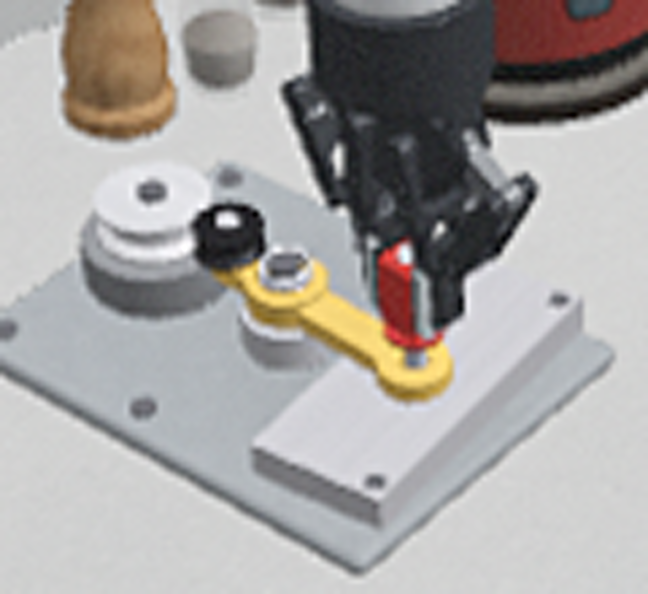

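Call:
{"fn": "drive_tool", "kwargs": {"steps": [[[-1.5,0.1,-0.15],0],[[-1.5,0.1,0],0],[[0,0,0],0]]}}

```text
time: 15.05
tool_pos: [0.4839, -0.0035, 0.0326]
tcp_rot: [-2.187, -2.252, -0.001]
wrist_force: [1.6, 6.9, 2.8]
width: 0.251
```

Call:
{"fn": "drive_tool", "kwargs": {"steps": [[[-1.2,0.2,0],0],[[0,0,0],0]]}}

```text
time: 15.22
tool_pos: [0.4841, -0.0047, 0.0327]
tcp_rot: [-2.187, -2.252, -0.001]
wrist_force: [2.0, 7.2, 3.9]
width: 0.246
```

Call:
{"fn": "drive_tool", "kwargs": {"steps": [[[-1.2,0.2,0],0],[[0,0,0],0]]}}

```text
time: 15.38
tool_pos: [0.4843, -0.0059, 0.0326]
tcp_rot: [-2.187, -2.252, -0.0]
wrist_force: [1.2, 7.1, 2.4]
width: 0.246
```

Call:
{"fn": "drive_tool", "kwargs": {"steps": [[[-1,0.2,0],0],[[0,0,0],0]]}}

```text
time: 15.55
tool_pos: [0.4844, -0.007, 0.0326]
tcp_rot: [-2.187, -2.252, 0.0]
wrist_force: [0.6, 7.2, 2.2]
width: 0.253
```

Call:
{"fn": "drive_tool", "kwargs": {"steps": [[[-1,0.2,0],0],[[0,0,0],0]]}}

```text
time: 15.72
tool_pos: [0.4846, -0.0082, 0.0325]
tcp_rot: [-2.187, -2.252, 0.001]
wrist_force: [1.2, 4.9, 2.0]
width: 0.251
```

Call:
{"fn": "drive_tool", "kwargs": {"steps": [[[-1,0.2,0],0],[[0,0,0],0]]}}

```text
time: 15.88
tool_pos: [0.4848, -0.0093, 0.0324]
tcp_rot: [-2.187, -2.252, 0.001]
wrist_force: [1.8, 6.2, 1.6]
width: 0.249
```

Call:
{"fn": "drive_tool", "kwargs": {"steps": [[[-0.8,0.2,0.1],0],[[0,0,0],0]]}}

```text
time: 16.05
tool_pos: [0.4848, -0.01, 0.0323]
tcp_rot: [-2.187, -2.252, 0.001]
wrist_force: [0.9, 5.5, 2.5]
width: 0.249
```

Call:
{"fn": "drive_tool", "kwargs": {"steps": [[[-0.8,0.2,0.2],0],[[0,0,0],0]]}}

```text
time: 16.22
tool_pos: [0.4848, -0.0108, 0.032]
tcp_rot: [-2.187, -2.252, 0.002]
wrist_force: [0.6, 5.8, 2.7]
width: 0.253
```

```bash
python3 look.py 13;python3 -c "
from h import *
crop('pics/s13.png','pics/s13b.png',240,255,50,40,14)"
```

```text
[ 0.4848 -0.0108  0.032 ] [0.6 5.8 2.7] 0.253 16.2167
```

View pics/w13a.png

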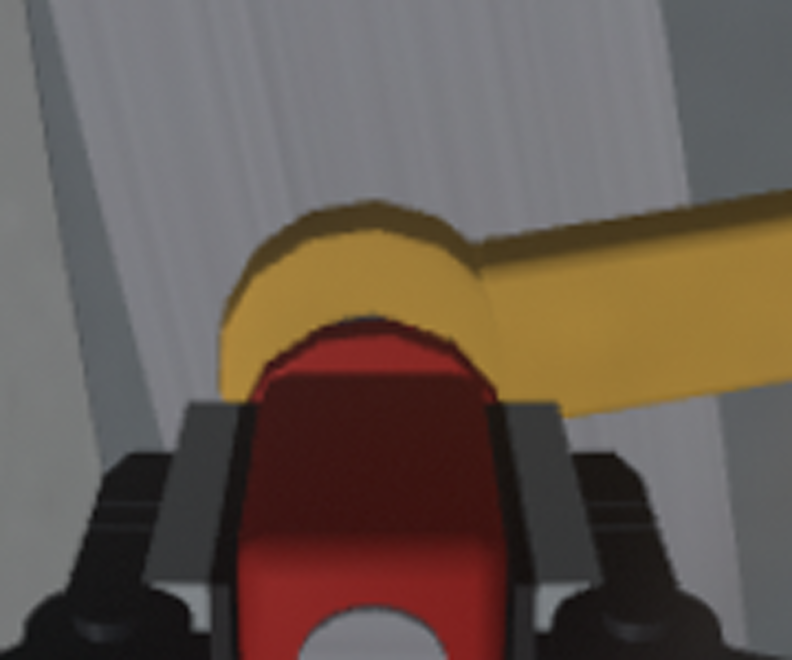

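View pics/s13b.png

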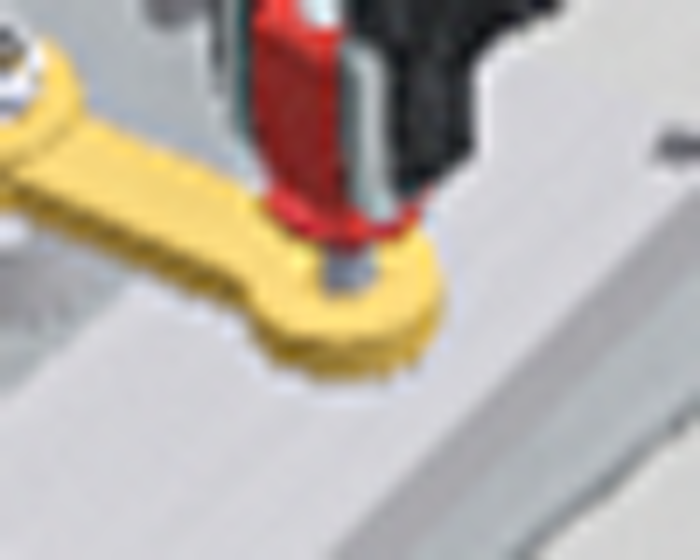

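Call:
{"fn": "drive_tool", "kwargs": {"steps": [[[0,0,0.4],0],[[0,0,0],0]]}}

```text
time: 16.48
tool_pos: [0.4846, -0.0108, 0.0315]
tcp_rot: [-2.186, -2.252, 0.002]
wrist_force: [-0.0, 5.8, 1.4]
width: 0.249
```

Call:
{"fn": "drive_tool", "kwargs": {"steps": [[[0,0,0.5],0],[[0,0,0.5],0],[[0,0,0],0]]}}

```text
time: 16.73
tool_pos: [0.4842, -0.0109, 0.0303]
tcp_rot: [-2.186, -2.251, 0.003]
wrist_force: [-0.4, 4.8, 1.8]
width: 0.247
```

Call:
{"fn": "drive_tool", "kwargs": {"steps": [[[0,0,0.7],0],[[0,0,0.7],0],[[0,0,0],0]]}}

```text
time: 16.98
tool_pos: [0.4841, -0.0109, 0.0289]
tcp_rot: [-2.186, -2.251, 0.003]
wrist_force: [0.4, 5.8, 1.7]
width: 0.248
```

Call:
{"fn": "drive_tool", "kwargs": {"steps": [[[0,0,0.7],0],[[0,0,0.7],0],[[0,0,0],0]]}}

```text
time: 17.23
tool_pos: [0.4842, -0.0109, 0.0274]
tcp_rot: [-2.186, -2.251, 0.003]
wrist_force: [-0.7, 4.1, 1.9]
width: 0.248
```

Call:
{"fn": "drive_tool", "kwargs": {"steps": [[[0,0,0.8],0],[[0,0,0.8],0],[[0,0,0.8],0],[[0,0,0],0]]}}

```text
time: 17.57
tool_pos: [0.4841, -0.0109, 0.025]
tcp_rot: [-2.186, -2.251, 0.003]
wrist_force: [0.5, 5.4, 1.3]
width: 0.25
```

Call:
{"fn": "drive_tool", "kwargs": {"steps": [[[0,0,0.8],0],[[0,0,0.8],0],[[0,0,0.8],0],[[0,0,0],0]]}}

```text
time: 17.9
tool_pos: [0.4841, -0.0109, 0.0226]
tcp_rot: [-2.186, -2.251, 0.003]
wrist_force: [-0.1, 5.1, 1.4]
width: 0.251
```

Call:
{"fn": "drive_tool", "kwargs": {"steps": [[[0,0,0.8],0],[[0,0,0.8],0],[[0,0,0.6],0],[[0,0,0],0]]}}

```text
time: 18.23
tool_pos: [0.4841, -0.0109, 0.0205]
tcp_rot: [-2.186, -2.251, 0.003]
wrist_force: [-0.2, 4.9, 2.0]
width: 0.25
```

Call:
{"fn": "drive_tool", "kwargs": {"steps": [[[0,0,0.5],0],[[0,0,0.5],0],[[0,0,0],0]]}}

```text
time: 18.48
tool_pos: [0.4841, -0.0109, 0.0195]
tcp_rot: [-2.186, -2.251, 0.003]
wrist_force: [0.5, 5.2, 2.5]
width: 0.248
```

Call:
{"fn": "drive_tool", "kwargs": {"steps": [[[0,0,0.4],0],[[0,0,0],0]]}}

```text
time: 18.65
tool_pos: [0.4842, -0.0109, 0.0191]
tcp_rot: [-2.186, -2.251, 0.003]
wrist_force: [-0.4, 5.0, 1.2]
width: 0.251
```

Call:
{"fn": "drive_tool", "kwargs": {"steps": [[[0,0,0.4],0],[[0,0,0],0]]}}

```text
time: 18.82
tool_pos: [0.4842, -0.0109, 0.0188]
tcp_rot: [-2.186, -2.251, 0.003]
wrist_force: [-0.4, 5.4, 2.8]
width: 0.252
```

Call:
{"fn": "drive_tool", "kwargs": {"steps": [[[0,0,0.4],0],[[0,0,0],0]]}}

```text
time: 18.98
tool_pos: [0.4842, -0.011, 0.0188]
tcp_rot: [-2.186, -2.252, 0.004]
wrist_force: [-1.5, 5.5, 6.5]
width: 0.248
```

```bash
python3 look.py 14;python3 -c "
from h import *
crop('pics/s14.png','pics/s14b.png',240,255,50,40,14)"
```

```text
[ 0.4842 -0.011   0.0188] [-1.5  5.5  6.5] 0.248 18.9833
```

View pics/w14a.png

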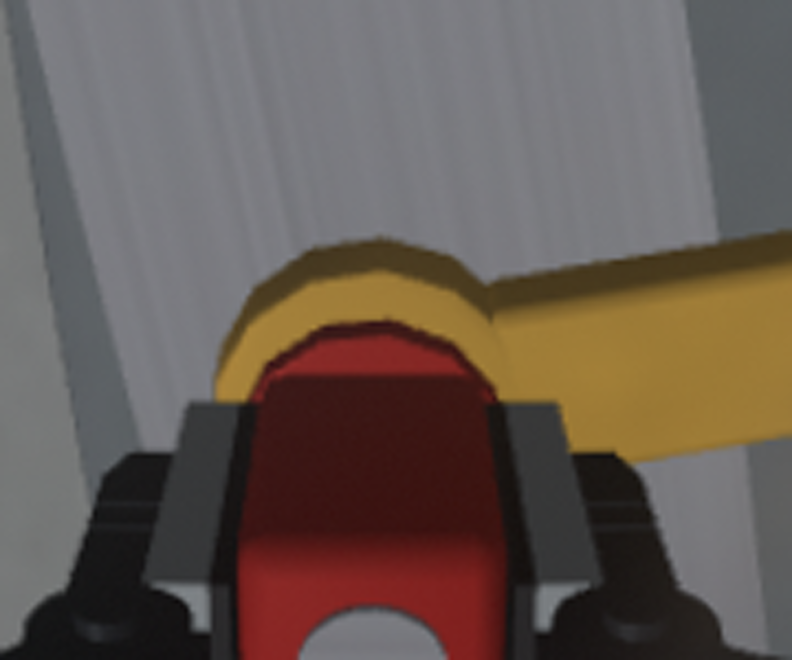

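View pics/s14b.png

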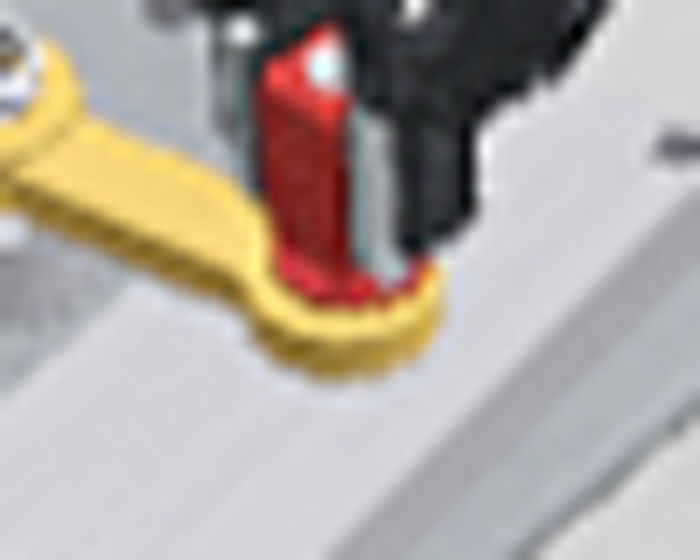

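Call:
{"fn": "drive_tool", "kwargs": {"steps": [[[0.6,0,0],0],[[0.6,0,0],0],[[0,0,0],0],[[0,0,0],0]]}}

```text
time: 19.42
tool_pos: [0.4841, -0.0104, 0.0188]
tcp_rot: [-2.186, -2.253, 0.005]
wrist_force: [-2.1, 3.6, 5.1]
width: 0.256
```

Call:
{"fn": "drive_tool", "kwargs": {"steps": [[[0.6,0,0],0],[[0,0,0],0],[[0,0,0],0]]}}

```text
time: 19.67
tool_pos: [0.484, -0.0103, 0.0188]
tcp_rot: [-2.186, -2.253, 0.006]
wrist_force: [-2.5, 1.2, 5.8]
width: 0.247
```

Call:
{"fn": "drive_tool", "kwargs": {"steps": [[[0,0,0],0],[[0,0,0],0],[[0,0,0],0],[[0,0,0],0],[[0,0,0],0]], "jaw": 0.55}}

```text
time: 20.08
tool_pos: [0.4857, -0.0099, 0.0187]
tcp_rot: [-2.188, -2.254, 0.001]
wrist_force: [-0.6, -0.0, -0.0]
width: 0.553
```

```bash
python3 look.py 15;python3 -c "
from h import *
crop('pics/s15.png','pics/s15b.png',240,255,50,40,14)"
```

```text
[ 0.4857 -0.0099  0.0187] [-0.6 -0.  -0. ] 0.553 20.0833
```

View pics/w15a.png

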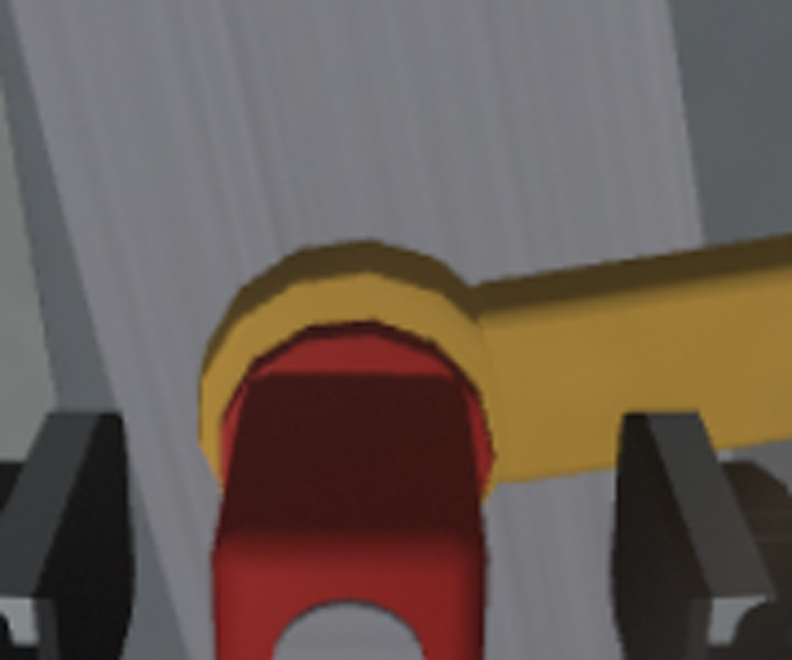

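View pics/s15b.png

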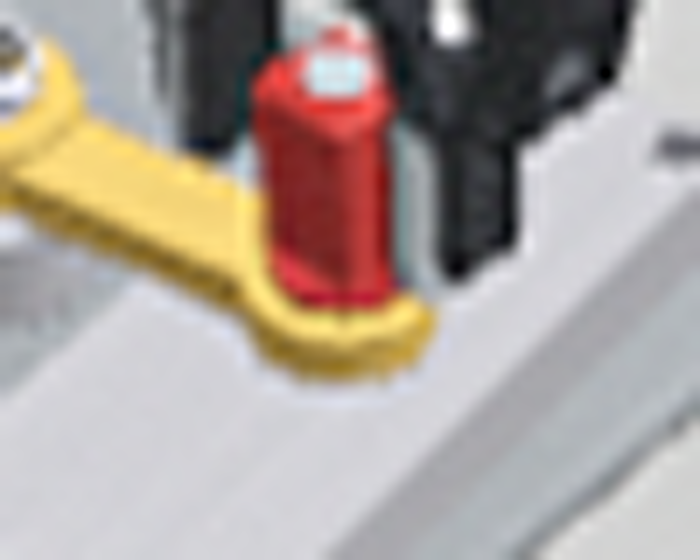

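Call:
{"fn": "drive_tool", "kwargs": {"steps": [[[0,-1,-5],0],[[0,0,-10],0],[[0,0,-20],0],[[0,0,-35],0],[[0,0,-35],0],[[0,0,-35],0],[[-20,0,0],0],[[0,0,0],0]]}}

```text
time: 20.85
tool_pos: [0.4887, -0.0318, 0.1638]
tcp_rot: [2.183, 2.248, 0.006]
wrist_force: [0.1, -0.3, -0.1]
width: 0.546
```

```bash
python3 look.py 16;python3 - <<'E'
from h import *
i=bot.camera_info("wrist")
cv2.imwrite("pics/t16.png",bot.read_camera("top")[:,:,::-1])
crop('pics/s16.png','pics/s16b.png',190,215,110,90,6)
S=bot.camera_info("scene")
print(proj(S,[[.4848,-.0095,.088],[.4848,-.0095,.046]]))
E
```

```text
[ 0.4887 -0.0318  0.1638] [ 0.1 -0.3 -0.1] 0.546 20.85
[[263.77614744 259.7893582 ]
 [264.39841916 273.68231068]]
```

View pics/w16.png

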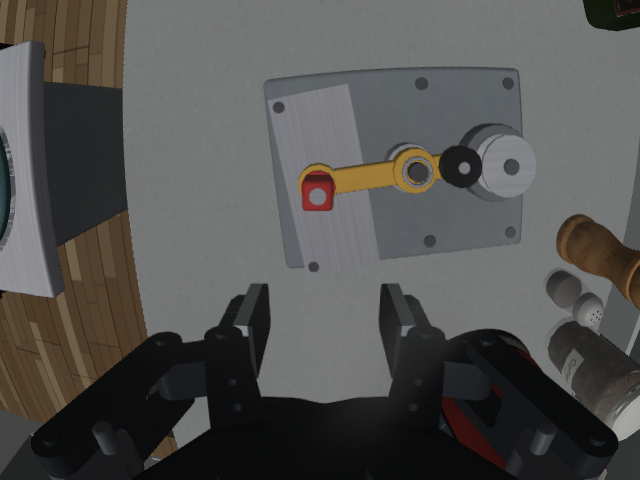

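View pics/s16b.png

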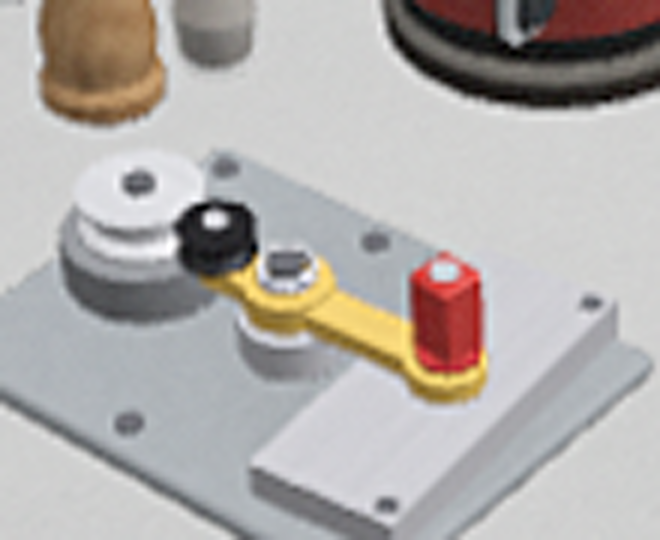

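View pics/t16.png

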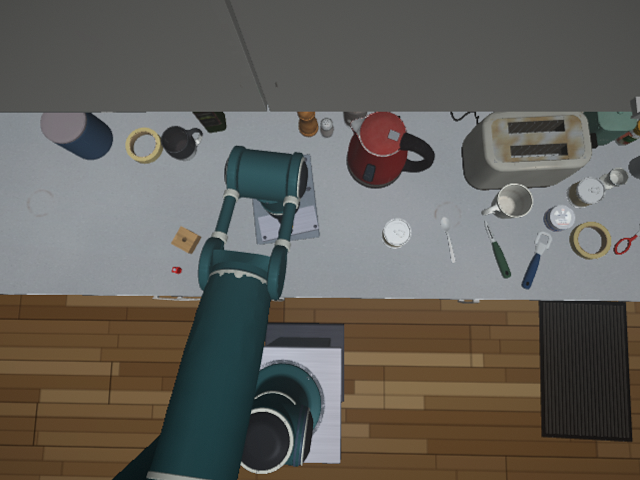

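```bash
python3 -c "
from workcell import bot
print(bot.finish_job())"
```

```text
the job is handed in; nothing more can be done
None
```

The job is done and handed in at about 21 s. The red-headed pin is home through the eye in the lock hole, and it alone holds the yellow arm back. I released it and moved the gripper clear.

- **Swing and drop:** I took the larger pin from its rest and put it through the eye. I swung the arm to about 0.79 rad, well short of the far stop, with the foot pressing on the plate at roughly 1–5 N. It dropped into the lock hole there.
- **Seating:** The tool stopped, with the force rising to about 6.5 N, at the height that puts the foot 16 mm above the worktop, so the collar is on the eye.
- **Last checks:** After release, the scene camera saw the head top at about pixel (264.1, 259.9). A fully home, upright pin should appear at (263.8, 259.8). The arm held, and the tin and mug looked unmoved in the top view. Force on the tool was about zero.
- **Failed first grasp:** My first grasp closed on nothing above the pin, touching nothing. The fingertips lie about 40 mm behind the reported TCP, which disagrees with the description; I corrected this from the images.
- **Small disagreement:** The cameras differed by 1–3 mm on where the eye and hole were. I settled it by feeling for contact.

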